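Dip the well, tip out the tubes that suit it

TASK

Stand the depth rod upright on the bottom of a well in the dry-bath block next to the control panel to find out how deep it is, and hang the rod back in its hole in the white rack. Then draw forward, right to its stop, the tilt bin with the tubes whose length below the cap equals that depth, so that both of its tubes roll out into the catch tray, and let the empty bin swing back. Do not tip the other two bins, and leave everything else on the bench where it is.

Things in the scene. Friction and masses are not known exactly. Their poses are not given: they have to be found in the camera images.
- bath: White dry bath, fixed, 250 long (x) x 120 (y) mm. Origin on the bench under its centre. Control panel (grey slope with a dark display) at its -x end, towards the robot; behind it three aluminium blocks in a row along x, centres at x = -24, 31 and 86 mm, all tops level at 118 mm above the bench, nothing on it higher.
- well_left (a point): Centre of the mouth, 118 mm above the bench, of the left (+y) well of the block next to the control panel: an upright blind hole, 28 mm in diameter. The block's right well, just as deep, is 44 mm from it towards -y of the bath; either may be dipped. Wells are 46, 66 or 86 mm deep, one depth per block.
- block_p: One of the three aluminium blocks in the dry bath, fixed, 52 (x) x 92 (y) x 106 mm high, with two 28 mm wells at y = +22 and -22 mm. Origin at the centre of its underside. The blocks look alike; each has another well depth (46, 66 or 86 mm), which its name and place do not tell.
- block_q: One of the three aluminium blocks in the dry bath, fixed, 52 (x) x 92 (y) x 106 mm high, with two 28 mm wells at y = +22 and -22 mm. Origin at the centre of its underside. The blocks look alike; each has another well depth (46, 66 or 86 mm), which its name and place do not tell.
- block_r: One of the three aluminium blocks in the dry bath, fixed, 52 (x) x 92 (y) x 106 mm high, with two 28 mm wells at y = +22 and -22 mm. Origin at the centre of its underside. The blocks look alike; each has another well depth (46, 66 or 86 mm), which its name and place do not tell.
- rod: Steel depth rod, about 0.13 kg, hanging upright in the white rack by its collar. Origin at the flat lower tip (then 12 mm above the bench), z up along the rod. Stem 10 mm in diameter, 110 mm long; collar 30 mm in diameter from 110 to 115 mm above the tip; dark round handle 22 mm in diameter from 115 to 155 mm above the tip.
- rod_hole (a point): The rod's place in the white rack (fixed, 130 x 104 mm): centre of a 17 mm hole in the 6 mm top plate, at its top face, 122 mm above the bench; x along the rack's long side, away from the robot. The collar rests on the plate, the stem hangs free. Four red-capped tubes stand fast in the far half, 56 mm or more away in x, tops 154 mm above the bench.
- dispenser: Grey tilt-bin dispenser, fixed. Origin on the bench under the bins' hinge line, mid-width; -x is its front. Catch tray: x -131 to -30, y -196 to 196 mm, floor 6 to 12 mm up, walls 40 to 45 mm high. Three alike white bins at y = 134, 0, -134 mm in any order, between grey cheeks 100 mm high that reach from x = -30 to 115 mm; free space behind.
- bin_short (a joint): Tilt of the bin with the short tubes: 0 = home, 1.0 rad = tipped forward (-x) against its stop. Hinge along y, 65 mm above the bench at x = 0 of the dispenser. Near the stop the tubes roll out over its sloped front lip into the tray. A light spring and its weight swing it home when let go; drawing it forward by its bar takes about 3 N.
- bin_middle (a joint): Tilt of the bin with the middle tubes: 0 = home, 1.0 rad = tipped forward (-x) against its stop. Hinge along y, 65 mm above the bench at x = 0 of the dispenser. Near the stop the tubes roll out over its sloped front lip into the tray. A light spring and its weight swing it home when let go; drawing it forward by its bar takes about 3 N.
- bin_long (a joint): Tilt of the bin with the long tubes: 0 = home, 1.0 rad = tipped forward (-x) against its stop. Hinge along y, 65 mm above the bench at x = 0 of the dispenser. Near the stop the tubes roll out over its sloped front lip into the tray. A light spring and its weight swing it home when let go; drawing it forward by its bar takes about 3 N.
- bar_short (a point): Middle of the steel bar along the top of the back wall of the bin with the short tubes: 12 mm in diameter, 122 mm long along y. Home: 95 mm behind (+x) the hinge line, 138 mm above the bench; at the stop: 10 mm in front of it, 184 mm up. The 3 mm back wall runs down from it; fingers hooked behind the bar draw it forward.
- bar_middle (a point): Middle of the steel bar along the top of the back wall of the bin with the middle tubes: 12 mm in diameter, 122 mm long along y. Home: 95 mm behind (+x) the hinge line, 138 mm above the bench; at the stop: 10 mm in front of it, 184 mm up. The 3 mm back wall runs down from it; fingers hooked behind the bar draw it forward.
- bar_long (a point): Middle of the steel bar along the top of the back wall of the bin with the long tubes: 12 mm in diameter, 122 mm long along y. Home: 95 mm behind (+x) the hinge line, 138 mm above the bench; at the stop: 10 mm in front of it, 184 mm up. The 3 mm back wall runs down from it; fingers hooked behind the bar draw it forward.
- tube_short1: One of the two short empty sample tubes, lying along y in their bin: round, 26 mm in diameter, 64 mm long with its 18 mm red cap, so 46 mm long below the cap; about 25 g. Origin at its middle, on its axis; its y axis runs along it, towards the cap.
- tube_short2: One of the two short empty sample tubes, lying along y in their bin: round, 26 mm in diameter, 64 mm long with its 18 mm red cap, so 46 mm long below the cap; about 25 g. Origin at its middle, on its axis; its y axis runs along it, towards the cap.
- tube_middle1: One of the two middle empty sample tubes, lying along y in their bin: round, 26 mm in diameter, 84 mm long with its 18 mm red cap, so 66 mm long below the cap; about 25 g. Origin at its middle, on its axis; its y axis runs along it, towards the cap.
- tube_middle2: One of the two middle empty sample tubes, lying along y in their bin: round, 26 mm in diameter, 84 mm long with its 18 mm red cap, so 66 mm long below the cap; about 25 g. Origin at its middle, on its axis; its y axis runs along it, towards the cap.
- tube_long1: One of the two long empty sample tubes, lying along y in their bin: round, 26 mm in diameter, 104 mm long with its 18 mm red cap, so 86 mm long below the cap; about 25 g. Origin at its middle, on its axis; its y axis runs along it, towards the cap.
- tube_long2: One of the two long empty sample tubes, lying along y in their bin: round, 26 mm in diameter, 104 mm long with its 18 mm red cap, so 86 mm long below the cap; about 25 g. Origin at its middle, on its axis; its y axis runs along it, towards the cap.
- pipette: White pipette lying on the bench in front of the bath, 240 mm long, 26 mm thick. Bystander.
- dishes: Stack of three flat dishes, 92 mm across, 46 mm high. Bystander.
- reagent: Amber bottle, 60 mm across, 130 mm high. Bystander.
- beaker: Glass beaker, 72 mm across, 90 mm high. Bystander.
Mind the look-alikes: they are no part of the job. What is shaped like the tube_long2 but purple is not meant. What is shaped like the rod but turquoise is not meant.

How it is judged:
By the outcome, as a careful person would: the job done as asked, in the order asked, and still so for the second after the job is handed in, with the robot touching nothing.
It also fails if it takes over 64 s, if anything falls off the work surface, if the arm or the gripper's body presses on something with over 40 N, if the wrist force passes 120 N, or if a joint passes its speed limit or range.

ROBOT

A 6-joint arm with a two-finger parallel gripper is mounted at the origin on the work surface. World frame = base frame: x ahead of the robot, y to its left, z up, the work surface at z = 0. Lengths are in m, angles in rad, forces in N, time in s.
With the tool pointing down it reaches from about 0.35 to 0.775 m from the base axis. Payload 5.5 kg.
Tool frame: the origin (TCP) lies at the very end of the fingers, on their centre line; the grasp point (between the pads) lies 19 mm behind it; z points along the fingers, y is the direction in which the jaws open and shut (so a half turn about z gives the same grasp; the last joint's range is limited). The gripper opens to 85 mm and grips with 20 to 120 N. Pads are 22 mm wide; open, the fingers measure 114 mm over their backs; the gripper's body (76 mm by 85 mm) begins 54 mm behind the grasp point. The pads swing forward as they close: fully open they stand 13 mm farther back than shut.
Start: joints at [1.011, 0.313, 0.046, 1.304, 0, 1.431], TCP at [0.234, 0.525, 0.231] pointing down, gripper open.
Joint ranges: [-2.76, 2.76], [-0.86, 1.69], [-1.03, 1.26], [-2.2, 2.34], [-1.47, 1.5], [-3.14, 3.14]. Speed limits (rad/s): [2.57, 2.57, 3.14, 3.14, 3.14, 3.14].

INTERFACE

Orientations are given as a unit quaternion [w, x, y, z].
In Python, from workcell import get_state, read_camera, hand_in, find_in, silhouettes gives the robot as it stands. The module is installed in compiled form; this text tells all that it offers.
- The arm moves only by the tool send_rows, never from a script. Its argument "deltas" is a list that holds one entry, the list of rows, each a list of 6 numbers: the shift along the world's x, y, z in cm, then the turn, a rotation vector about the world's x, y, z in degrees. In form: [[[dx, dy, dz, wx, wy, wz], ...]]. A call has 1 to 12 rows; each row is the pose to reach, as a shift and turn from the pose commanded when the call began; what a row does not reach only later rows make up. A row lasts 1/10 s, in which the tool goes at most 50 mm and 8.59 degrees, less where a joint would pass 70% of its speed; a pose out of reach is approached as far as the arm can. A call with a gripper value outside its range is refused whole. "jaw" is the opening, from -1 (shut) to 1 (fully open), so that 0 is half open, set as the call begins (left out, the last holds). The fingers move at their own pace and stop on an object; "force" is the grip in N (left out, the last holds). Time passes only in rows, so rows that repeat a pose let the fingers close. It gives the time, the measured TCP pose, the force and the opening at its end, in the units of the state.
- get_state(): the state, without advancing time (a new reading comes with each control period).
- read_camera(name): name is "scene" or "top"; returns a dict with "img" (400x640x3 uint8, red, green, blue), "z_map" (400x640 float32, m along the optical axis (not along the pixel's ray), 0 where there is no reading), "vfov" (degrees; the focal length in pixels is half the picture's height over the tangent of half this angle, whatever the lens; pixels are square), "cx", "cy" (the principal point, pixels), "k1" (the pictures are not rectified: a ray, as slopes to the right and down, at radius r is drawn at 1 + k1 r^2 times it, then the intrinsics apply), "R" (3x3) and "t" (3): a world point X has camera coordinates R X + t. Camera axes: x right, y down, z forward; pixel columns grow to the right and rows downward; lengths in m; the calibration is good to about 2 mm. A picture is of the moment at which its call begins.
- hand_in(): hands the job in, once; it reports no verdict.
Trained networks look in a picture, given as the dict that the camera call returned (one of the last four; its "shot" number tells which), for a name from the list of things; names that differ only in an ending like _2 or _b are one class to them, and where a whole thing is asked for, a point or a joint stands for the part that bears it (a point fixed in the world has none). Each returns a list of dicts, best first, with "conf" (0 to 1); they miss things now and then, are a little off and sometimes report something else, mostly with a low value. They report only what shows in the picture. A call takes as long as a camera call. They do not tell look-alikes from the thing itself.
- find_in(picture, thing): "box" ([centre column, centre row, width, height] in pixels, round what is visible of it).
- silhouettes(picture, thing): "mask" (400x640 bool, what is visible of it) and "box" ([centre column, centre row, width, height] in pixels, round what is visible of it).
The state is a dict: "clock": time; "joint_pos": joint angles; "qvel": joint speeds; "tau": joint torques, N m; "tcp_pos": TCP position; "orientation": TCP orientation; "wrist_force": force on the tool from outside, world axes, zero at the start; "ft_torque": the same for the moment, N m; "finger_gap": finger opening in m.
Only numpy, scipy, OpenCV 4.12 (cv2) and the standard library are available. Lean on these libraries where they do the work, as an engineer would, in place of code of your own. Each camera call takes 0.05 s, during which the arm holds its last target.

## Working session

There is one attempt and no reset: what is moved stays moved. The work goes in short steps, Python scripts to look and compute and a tool call to move; the robot and the scene stay as the last step left them, time stands still between calls to the robot, and variables do not carry over. Pictures are saved under pics/ and viewed, and the job is handed in when it is done.

Besides the shell and the picture viewer there is one more tool, called after "Emit:" in YAML: its name, and indented under it one key for each argument. send_rows: Moves the arm, as the interface text tells. Its arguments: {"type":"object","properties":{"deltas":{"type":"array","items":{"type":"array","items":{"type":"array","items":{"type":"number"}}}},"jaw":{"type":"number"},"force":{"type":"number"}},"required":["deltas"]}

```bash
mkdir -p pics; cat > h.py <<'E'
import numpy as np, cv2
from workcell import *
def save(name,p,scale=1.25):
    im=cv2.resize(p['img'],None,fx=scale,fy=scale); cv2.imwrite('pics/'+name,im[:,:,::-1])
def cloud(p):
    H,W=p['z_map'].shape
    f=H/2/np.tan(np.radians(p['vfov'])/2)
    K=np.array([[f,0,p['cx']],[0,f,p['cy']],[0,0,1.]])
    u,v=np.meshgrid(np.arange(W),np.arange(H))
    xd=(u-p['cx'])/f; yd=(v-p['cy'])/f
    x,y=xd.copy(),yd.copy()
    for _ in range(30):
        s=1+p['k1']*(x*x+y*y); x=xd/s;y=yd/s
    z=p['z_map']; C=np.stack([x*z,y*z,z],-1)
    Wd=(C-p['t'])@p['R']
    Wd[z==0]=np.nan
    return Wd
def proj(p,X):
    f=200/np.tan(np.radians(p['vfov'])/2)
    c=p['R']@np.array(X)+p['t']; x,y=c[0]/c[2],c[1]/c[2]; s=1+p['k1']*(x*x+y*y)
    return f*x*s+p['cx'], f*y*s+p['cy']
E
python3 - <<'E'
from h import *
print(get_state())
for n in ['scene','top']:
    p=read_camera(n); save(n+'0.png',p); print(n,p['vfov'],p['k1'],p['R'],p['t'])
    for th in ['rod','bath','dispenser','block_p','bin_long','tube_short1','tube_middle1','tube_long1','bar_long','pipette','dishes','reagent','beaker']:
        print(th,[(np.round(d['box']).astype(int).tolist(),round(d['conf'],2)) for d in find_in(p,th)][:6])
    np.save(n+'0.npy',cloud(p))
E
```

```text
{'clock': 0.0, 'joint_pos': array([ 1.01142942e+00,  3.13990819e-01,  4.49597770e-02,  1.30362776e+00,
       -1.79671250e-05,  1.43119644e+00]), 'qvel': array([ 0.00131383, -0.00191425, -0.00087979, -0.00196512,  0.00074613,
       -0.00086577]), 'tau': array([-2.44897034e-03, -4.80629325e+01,  2.98530418e+01,  1.94273813e-02,
       -3.30918247e-04,  2.25107152e-05]), 'tcp_pos': array([0.23406787, 0.52461818, 0.2304065 ]), 'orientation': array([-3.10426050e-04,  2.08345872e-01,  9.78054769e-01, -8.78017857e-04]), 'wrist_force': array([-0.52757563, -0.22659742, -0.74770545]), 'ft_torque': array([-0.04763416,  0.04017163, -0.03424475]), 'finger_gap': 0.08552196584936937}
scene 56.116432384803836 -0.05845361475250203 [[-0.03870361  0.9992012  -0.00994946]
 [ 0.64455836  0.01735565 -0.7643581 ]
 [-0.76357485 -0.03599643 -0.64471522]] [ 0.05406876 -0.26125714  1.66888653]
rod [([464, 169, 11, 13], 0.48)]
bath [([400, 237, 73, 76], 0.56)]
dispenser [([276, 208, 132, 69], 0.89)]
block_p [([394, 211, 34, 16], 0.95), ([398, 223, 36, 18], 0.82), ([410, 237, 36, 21], 0.63), ([309, 208, 50, 35
[... 812 characters left out ...]
dispenser [([376, 236, 141, 74], 0.83), ([339, 182, 26, 12], 0.25)]
block_p [([247, 155, 30, 25], 0.88), ([251, 172, 34, 25], 0.88), ([241, 138, 35, 22], 0.56), ([317, 117, 22, 31], 0.16)]
bin_long [([430, 208, 52, 59], 0.87), ([338, 183, 25, 16], 0.45)]
tube_short1 [([385, 192, 26, 12], 0.55), ([382, 201, 25, 14], 0.54)]
tube_middle1 [([338, 192, 30, 10], 0.6), ([338, 183, 28, 16], 0.55)]
tube_long1 [([428, 204, 33, 15], 0.69), ([479, 246, 22, 35], 0.62), ([431, 201, 34, 13], 0.59), ([443, 306, 37, 21], 0.51)]
bar_long [([431, 204, 56, 59], 0.88)]
pipette [([241, 258, 13, 81], 0.57)]
dishes [([177, 167, 37, 34], 0.76)]
reagent [([317, 119, 21, 31], 0.94)]
beaker [([390, 132, 23, 31], 0.66)]
```

View pics/scene0.png

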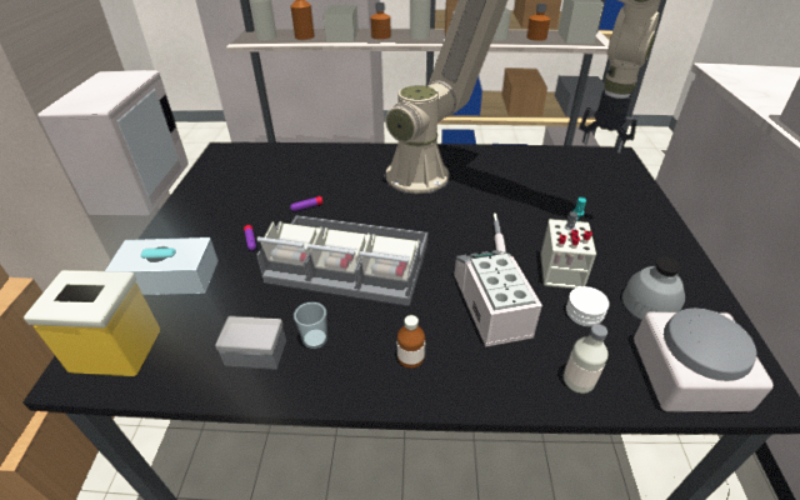

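View pics/top0.png

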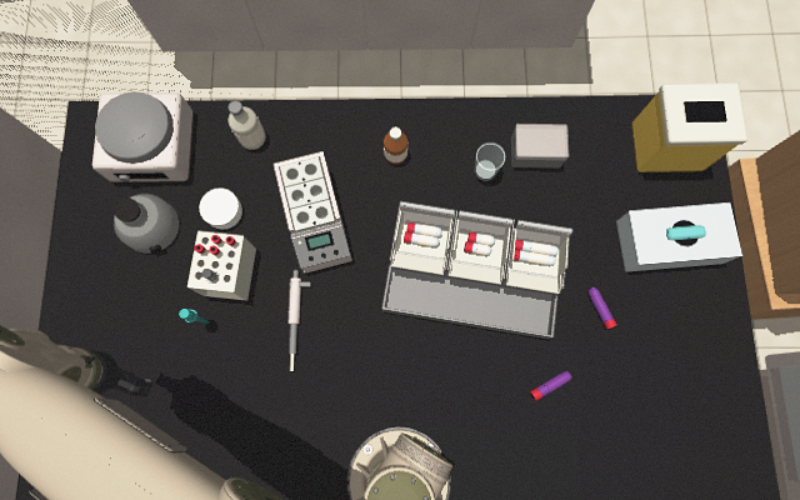

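The scene and top views show the following (800-px top picture):
- Rack at (222,265), with the grey rod at (208,275). The turquoise decoy stands outside the rack at (190,316).
- Bath at (313,212), panel towards the robot.
- Dispenser at (478,270). Its bins, left to right, look like middle, short and long.

Next I'll measure geometry.

```bash
python3 - <<'E'
from h import *
p=read_camera('top'); P=cloud(p); img=p['img']
np.savez('top.npz',P=P,img=img)
def crop(n,u0,u1,v0,v1,s): cv2.imwrite('pics/'+n,cv2.resize(img[v0:v1,u0:u1],None,fx=s,fy=s,interpolation=cv2.INTER_CUBIC)[:,:,::-1])
crop('c_rack.png',140,290,110,265,5); crop('c_disp.png',295,470,150,280,4.5)
def rect(mask,nm):
    pts=P[mask][:,:2].astype(np.float32); print(nm,len(pts),np.median(P[mask][:,2]),cv2.minAreaRect(pts))
X,Y,Z=P[...,0],P[...,1],P[...,2]
U,V=np.meshgrid(np.arange(640),np.arange(400))
def big(m):
    n,l,s,c=cv2.connectedComponentsWithStats(m.astype(np.uint8)); k=1+np.argmax(s[1:,4]); return l==k
m=(abs(Z-.118)<.004)&(U>200)&(U<290)&(V>110)&(V<230); rect(big(m),'bath top')
m=(Z>.03)&(Z<.14)&(U>200)&(U<290)&(V>110)&(V<230); rect(big(m),'bath all')
m=(abs(Z-.122)<.004)&(U>140)&(U<210)&(V>175)&(V<250); rect(big(m),'rack top')
m=(Z>.145)&(U>135)&(U<210)&(V>175)&(V<265)
n,l,s,c=cv2.connectedComponentsWithStats(m.astype(np.uint8))
for k in range(1,n):
    q=P[l==k]; print(s[k],c[k],q.mean(0),q[:,2].max())
m=(Z>.02)&(Z<.16)&(U>300)&(U<465)&(V>150)&(V<275); rect(big(m),'disp')
m=(abs(Z-.1)<.004)&(U>300)&(U<465)&(V>150)&(V<275); rect(m,'cheeks')
m=(abs(Z-.0425)<.004)&(U>300)&(U<465)&(V>150)&(V<275); rect(m,'traywalls')
m=(Z>.125)&(U>300)&(U<465)&(V>150)&(V<275)
n,l,s,c=cv2.connectedComponentsWithStats(m.astype(np.uint8))
for k in range(1,n):
    if s[k,4]>15:
        q=P[l==k]; print(s[k],q.mean(0),q[:,2].max(),cv2.minAreaRect(q[:,:2].astype(np.float32)))
E
```

```text
bath top 1092 0.11745516821532162 ((0.648771345615387, 0.20743438601493835), (0.17151185870170593, 0.09583459049463272), 13.255107879638672)
bath all 3658 0.10793145770908164 ((0.6147039532661438, 0.19709289073944092), (0.25310465693473816, 0.12152603268623352), 14.258325576782227)
rack top 1193 0.12167405838337055 ((0.48545408248901367, 0.4057561159133911), (0.10856088995933533, 0.13053497672080994), 83.31452178955078)
[169 188   8   7  42] [172.33333333 191.        ] [0.52853821 0.39864377 0.15224133] 0.15833298280337096
[181 189   7   7  40] [183.925 191.95 ] [0.52509594 0.36630829 0.15330811] 0.15827198668033882
[155 195   8   7  39] [158.43589744 198.30769231] [0.50799432 0.43513383 0.15329094] 0.1584682562238957
[168 196   7   8  39] [171.02564103 199.56410256] [0.50392197 0.40047782 0.15336262] 0.16094372083910324
[161 215  11   9  80] [166.025 218.9  ] [0.44787066 0.40771494 0.16304606] 0.17377376163456798
[143 247   9   8  59] [146.93220339 250.57627119] [0.36403888 0.45624314 0.15372725] 0.16218160705189982
disp 7991 0.07775608226250579 ((0.4694787263870239, -0.184506714344
[... 205 characters left out ...]
)
traywalls 344 0.043263125479401005 ((0.44990915060043335, -0.18079109489917755), (0.401682049036026, 0.21140772104263306), 79.5595703125)
[320 162  43  12 259] [ 0.59514678 -0.070693    0.13757438] 0.15064519475654428 ((0.596375048160553, -0.07082735002040863), (0.12141988426446915, 0.0172833614051342), 79.8937759399414)
[367 169  43  13 258] [ 0.57124667 -0.20194354  0.1379274 ] 0.14883764976524128 ((0.5725946426391602, -0.20229019224643707), (0.12068750709295273, 0.015873320400714874), 79.7538070678711)
[413 177  45  12 271] [ 0.54694832 -0.33486464  0.13743922] 0.14956591106085385 ((0.5482286214828491, -0.33432674407958984), (0.1220172867178917, 0.016824668273329735), 79.08731842041016)
```

View pics/c_rack.png

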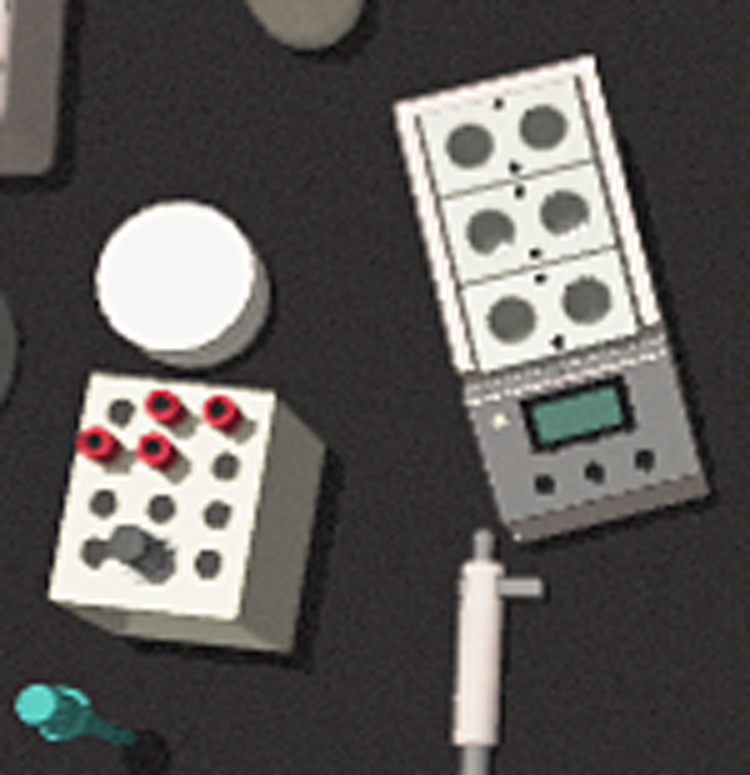

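View pics/c_disp.png

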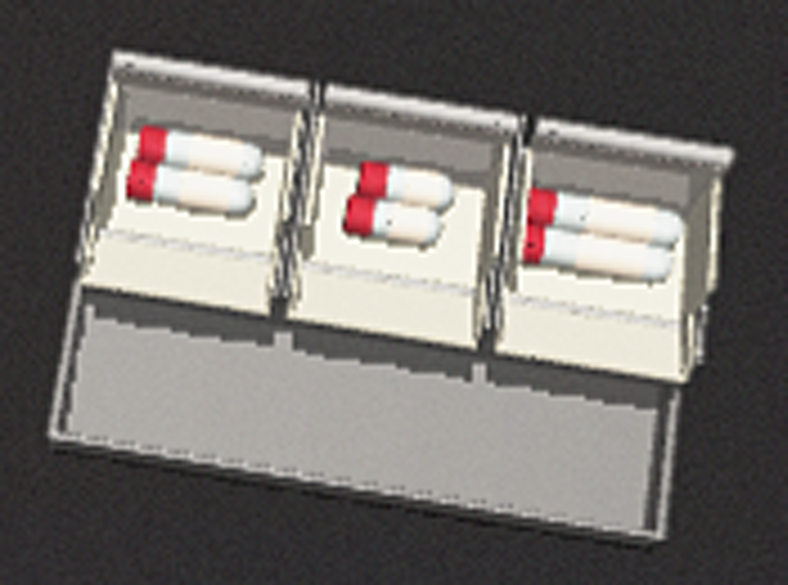

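Tube lengths are clear: left bin middle, centre bin short, right bin long. The rod's hole is in the front row of the rack, at crop position (130,545). Next I'll refine the rod and well positions.

```bash
python3 - <<'E'
from h import *
p=read_camera('top'); P=cloud(p); img=p['img']
f=200/np.tan(np.radians(p['vfov'])/2)
K=np.array([[f,0,p['cx']],[0,f,p['cy']],[0,0,1.]])
def ray(u,v,z):
    xy=cv2.undistortPoints(np.array([[[u,v]]],float),K,np.array([p['k1'],0,0,0,0.]))[0,0]
    C=-p['R'].T@p['t']; d=p['R'].T@np.array([xy[0],xy[1],1]); return C+d*(z-C[2])/d[2]
g=cv2.cvtColor(img,cv2.COLOR_RGB2GRAY)
def blobs(u0,u1,v0,v1,z,amin,amax,thr):
    s=8; c=cv2.resize(g[v0:v1,u0:u1],None,fx=s,fy=s,interpolation=cv2.INTER_CUBIC)
    n,l,st,ct=cv2.connectedComponentsWithStats((c<thr).astype(np.uint8))
    for k in range(1,n):
        a=st[k,4]/s/s
        if amin<a<amax:
            u=u0+(ct[k][0]+.5)/s-.5; v=v0+(ct[k][1]+.5)/s-.5; print(round(a,1),(u,v),ray(u,v,z).round(4))
print('wells');blobs(221,272,120,188,.118,40,150,150)
print('rack');blobs(150,196,186,232,.122,8,60,120)
Z=P[...,2]; U,V=np.meshgrid(np.arange(640),np.arange(400))
m=(U>158)&(U<176)&(V>212)&(V<228)
for t in (.160,.163,.165):
    q=P[m&(Z>t)&(Z<.17)]; print(t,len(q),q.mean(0),q.min(0),q.max(0))
q=P[m&(Z>.123)&(Z<.131)];print(len(q),q.mean(0),q.min(0),q.max(0))
E
```

```text
wells
62.6 (np.float64(248.0711744882676), np.float64(135.00124812780828)) [0.7042 0.1982 0.118 ]
61.9 (np.float64(233.42345682908356), np.float64(138.7030263822267)) [0.6932 0.2407 0.118 ]
59.2 (np.float64(252.1990105540897), np.float64(151.84772427440635)) [0.652  0.1852 0.118 ]
58.6 (np.float64(237.3819), np.float64(155.60856666666666)) [0.6411 0.2279 0.118 ]
66.9 (np.float64(256.78013366798973), np.float64(169.6003531403222)) [0.598  0.1711 0.118 ]
65.0 (np.float64(241.80122655122656), np.float64(173.41185666185666)) [0.5871 0.2139 0.118 ]
72.7 (np.float64(263.39611087236784), np.float64(185.4434088955737)) [0.5504 0.1515 0.118 ]
rack
42.5 (np.float64(173.32448127065737), np.float64(191.62245225853837)) [0.5348 0.4053 0.122 ]
43.0 (np.float64(184.83769978205595), np.float64(192.8900971667272)) [0.5306 0.3727 0.122 ]
17.9 (np.float64(163.76120953630797), np.float64(191.93225065616798)) [0.5342 0.4321 0.122 ]
17.8 (np.float64(184.67146309314586), np.float64(202.81337873462215)) [0.5017 0.3716 0.122 ]
18.6 (np.float64(160.25466261525565), np.float64(210.1431789606035)) [0.4816 0.4386 0.122 ]
19.9 (np.float64(171.8076998432602), np.float64(211.2460815047022)) [0.4779 0.4063 0.122 ]
18.4 (np.float64(182.94610969387756), np.float64(212.48968962585033)) [0.4739 0.375  0.122 ]
19.8 (np.float64(181.12569224683546), np.float64(222.24930775316454)) [0.4462 0.3786 0.122 ]
10.8 (np.float64(153.80214389534885), np.float64(230.92896075581396)) [0.4228 0.4526 0.122 ]
0.16 57 [0.44874528 0.40931508 0.16543728] [0.43882261 0.39791707 0.16002866] [0.45873791 0.42141767 0.16979132]
0.163 49 [0.44893119 0.40953511 0.16610067] [0.43882261 0.39840016 0.16302943] [0.45873791 0.42141767 0.16979132]
0.165 33 [0.44872538 0.40861737 0.16708838] [0.43882261 0.39840016 0.16504461] [0.45802802 0.42014682 0.16979132]
73 [0.45191765 0.41625248 0.12506408] [0.43239179 0.3945328  0.12302087] [0.47320987 0.44122102 0.1302078 ]
```

Emit:
send_rows:
  deltas:
    - [[4.3,-2.3,0,0,0,3],[8.6,-4.6,0,0,0,6],[12.9,-6.9,0,0,0,10],[17.2,-9.2,0,0,0,14],[21.5,-11.5,0,0,0,14],[21.5,-11.5,0,0,0,14],[21.5,-11.5,0,0,0,14]]
  jaw: 1
  force: 40

```text
clock: 2.2
tcp_pos: [0.4504, 0.4092, 0.2309]
orientation: [-0.0, 0.089, 0.996, -0.0]
wrist_force: [-0.1, 0.1, -1.0]
finger_gap: 0.0855
```

```bash
python3 - <<'E'
from h import *
s=get_state(); print(s['tcp_pos'],s['orientation'],s['joint_pos'],s['wrist_force'])
p=read_camera('scene'); im=p['img'][110:270,340:560]; cv2.imwrite('pics/a1.png',cv2.resize(im,None,fx=3.5,fy=3.5)[:,:,::-1])
E
```

```text
[0.45035132 0.40917998 0.23090014] [-3.98271788e-04  8.90704569e-02  9.96025247e-01 -5.12556480e-05] [6.05462921e-01 3.80303128e-01 1.40980878e-01 1.33215166e+00
 4.31124649e-04 7.83840096e-01] [-0.08392454  0.06262103 -1.03654598]
```

View pics/a1.png

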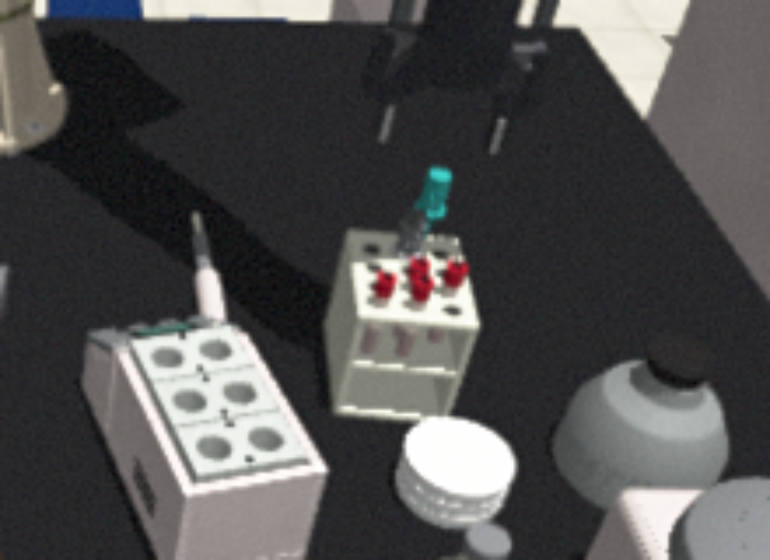

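```bash
python3 - <<'E'
from h import *
p=read_camera('scene')
for X in [(.4504,.4092,.244),(.449,.409,.167),(.44,.452,.244),(.46,.366,.244)]:
    u,v=proj(p,X); print((u-340)*3.5,(v-110)*3.5)
E
```

```text
432.53939782130317 141.25384231378746
412.7958153811036 210.88530932814777
477.2634890614975 135.8073683246825
386.42715612749606 146.29948969700695
```

Emit:
send_rows:
  deltas:
    - [[-0.1,0,-3,0,0,0],[-0.1,0,-6,0,0,0],[-0.1,0,-8.5,0,0,0],[-0.1,0,-9.7,0,0,0],[-0.1,0,-9.7,0,0,0],[-0.1,0,-9.7,0,0,0]]

```text
clock: 2.9
tcp_pos: [0.4481, 0.4109, 0.1354]
orientation: [0.0, 0.087, 0.996, 0.0]
wrist_force: [0.1, -0.1, -0.0]
finger_gap: 0.0854
```

Emit:
send_rows:
  deltas:
    - [[0,0,0,0,0,0],[0,0,0,0,0,0],[0,0,0,0,0,0],[0,0,0,0,0,0],[0,0,0,0,0,0],[0,0,0,0,0,0],[0,0,0,0,0,0],[0,0,0,0,0,0]]
  jaw: -1
  force: 40

```text
clock: 3.7
tcp_pos: [0.4486, 0.4101, 0.1348]
orientation: [0.0, 0.088, 0.996, 0.0]
wrist_force: [-0.5, -1.1, 4.6]
finger_gap: 0.0208
```

```bash
python3 - <<'E'
from h import *
s=get_state(); print(s['clock'],s['tcp_pos'],s['orientation'],s['joint_pos'],s['wrist_force'],s['finger_gap'])
p=read_camera('scene'); im=p['img'][110:270,340:560]; cv2.imwrite('pics/a2.png',cv2.resize(im,None,fx=3.5,fy=3.5)[:,:,::-1])
E
```

```text
3.7 [0.44862496 0.41008572 0.13481573] [3.58894845e-04 8.76798295e-02 9.96148631e-01 1.55561713e-04] [ 6.08655606e-01  4.17931287e-01 -4.09993724e-02  1.11111545e+00
 -2.21789235e-04  7.84240663e-01] [-0.50836832 -1.14132321  4.56172251] 0.020828648623693696
```

View pics/a2.png

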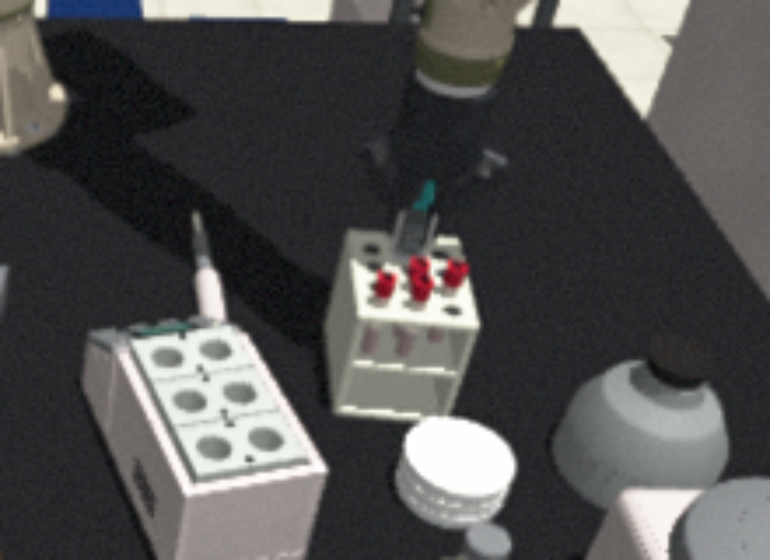

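Emit:
send_rows:
  deltas:
    - [[0,0,1,0,0,0],[0,0,3,0,0,0],[0,0,6,0,0,0],[0,0,9,0,0,0],[0,0,12,0,0,0],[0,0,15,0,0,0],[0,0,15.5,0,0,0],[0,0,15.5,0,0,0]]

```text
clock: 4.55
tcp_pos: [0.4487, 0.4105, 0.29]
orientation: [0.001, 0.088, 0.996, 0.001]
wrist_force: [-0.2, -0.7, -2.0]
finger_gap: 0.021
```

```bash
python3 - <<'E'
from h import *
s=get_state(); print(s['clock'],s['tcp_pos'],s['orientation'],s['joint_pos'],s['wrist_force'],s['finger_gap'])
p=read_camera('scene'); im=p['img'][60:270,340:560]; cv2.imwrite('pics/a3.png',cv2.resize(im,None,fx=2.8,fy=2.8)[:,:,::-1])
E
```

```text
4.55 [0.4487472  0.4104678  0.28996872] [6.26097559e-04 8.75726462e-02 9.96157723e-01 6.55654736e-04] [6.08848351e-01 3.73267035e-01 2.73826265e-01 1.46955375e+00
 2.02505921e-04 7.84218538e-01] [-0.23781755 -0.69468545 -2.00735441] 0.020970684549516425
```

View pics/a3.png

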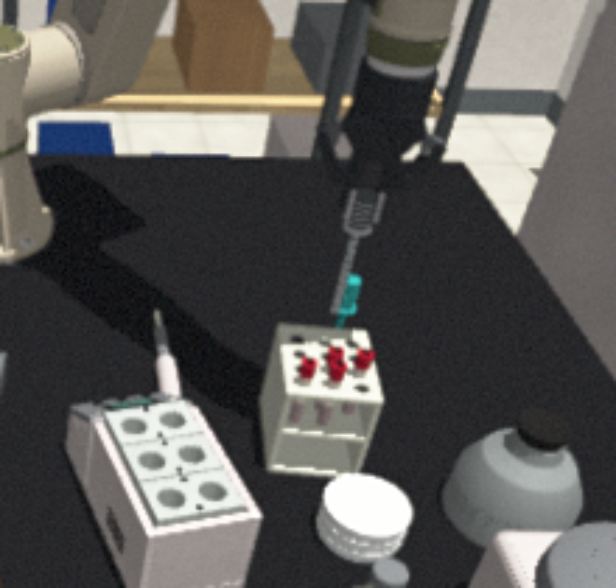

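```bash
python3 - <<'E'
from h import *
for n in ['scene','top']:
    p=read_camera(n)
    print(n,[np.round(proj(p,(.4487,.4105,z)),1).tolist() for z in (.167,.28,.32)])
    P=cloud(p);np.save(n+'_c.npy',P)
    m=(abs(P[...,0]-.4487)<.045)&(abs(P[...,1]-.4105)<.03)&(P[...,2]>.16)&(P[...,2]<.285)
    for z in np.arange(.16,.285,.01):
        q=P[m&(abs(P[...,2]-z)<.005)]
        if len(q): print(round(z,3),len(q),q.mean(0).round(4))
E
```

```text
scene [[458.4, 170.2], [466.6, 140.1], [469.7, 128.5]]
0.16 1 [0.45   0.4062 0.1647]
0.17 9 [0.4564 0.4091 0.1707]
0.18 6 [0.4564 0.4094 0.1799]
0.19 11 [0.4554 0.4087 0.1897]
0.2 8 [0.4561 0.4099 0.2009]
0.21 9 [0.4554 0.409  0.2101]
0.22 9 [0.4556 0.4095 0.2198]
0.23 10 [0.4548 0.4101 0.2301]
0.24 9 [0.4543 0.4095 0.2397]
0.25 9 [0.4557 0.4101 0.2504]
0.26 10 [0.4546 0.4101 0.2597]
0.27 4 [0.4546 0.4095 0.267 ]
0.28 36 [0.459  0.409  0.2797]
top [[164.5, 218.3], [150.0, 209.2], [144.2, 205.6]]
0.16 1 [0.4447 0.4099 0.1642]
0.17 8 [0.4467 0.406  0.1708]
0.18 8 [0.4481 0.4066 0.1807]
0.19 5 [0.4446 0.4087 0.1914]
0.2 6 [0.4474 0.4076 0.1999]
0.21 4 [0.4477 0.4077 0.2089]
0.22 8 [0.4469 0.4082 0.2192]
0.23 6 [0.446  0.4081 0.2299]
0.24 5 [0.4463 0.4086 0.2396]
0.25 1 [0.4458 0.4083 0.2494]
0.28 14 [0.437  0.414  0.2797]
```

Emit:
send_rows:
  deltas:
    - [[1.4,-2,0,0,0,0],[4.1,-5.9,0,0,0,0],[6.8,-9.8,0,0,0,0],[9.6,-13.7,0,0,0,0],[12.3,-17.6,0,0,0,0],[13.7,-19.6,0,0,0,0],[13.7,-19.6,0,0,0,0],[13.7,-19.6,0,0,0,0]]

```text
clock: 5.5
tcp_pos: [0.5849, 0.2135, 0.2875]
orientation: [-0.002, 0.088, 0.996, -0.0]
wrist_force: [-1.0, 0.5, 0.2]
finger_gap: 0.0213
```

Emit:
send_rows:
  deltas:
    - [[0,0,-1,0,0,0],[0,0,-2.5,0,0,0],[0,0,-3.7,0,0,0],[0,0,-3.7,0,0,0],[0,0,-3.7,0,0,0]]

```text
clock: 6.0
tcp_pos: [0.5847, 0.2148, 0.252]
orientation: [-0.0, 0.087, 0.996, -0.0]
wrist_force: [-0.0, -0.2, -2.3]
finger_gap: 0.0208
```

```bash
python3 - <<'E'
from h import *
s=get_state(); print(s['clock'],s['tcp_pos'],s['orientation'],s['joint_pos'],s['wrist_force'],s['finger_gap'])
p=read_camera('scene'); im=p['img'][80:290,320:540]; cv2.imwrite('pics/a4.png',cv2.resize(im,None,fx=2.8,fy=2.8)[:,:,::-1])
print([proj(p,X) for X in [(.587,.214,.118),(.587,.214,.13)]])
P=cloud(p);m=(abs(P[...,0]-.587)<.03)&(abs(P[...,1]-.214)<.03)&(P[...,2]<.285)
for z in np.arange(.13,.285,.01):
        q=P[m&(abs(P[...,2]-z)<.005)]
        if len(q): print(round(z,3),len(q),q.mean(0).round(4))
E
```

```text
6.0 [0.58465142 0.21476613 0.25195293] [-4.92138107e-04  8.70032083e-02  9.96207904e-01 -1.10815092e-04] [2.23197412e-01 4.06914313e-01 2.31518509e-01 1.39640546e+00
 8.95083935e-05 3.97424082e-01] [-0.00973747 -0.22543881 -2.32430848] 0.020835757432328312
[(np.float64(401.0810692969187), np.float64(208.89668741155782)), (np.float64(401.59072030529757), np.float64(205.9259626585256))]
0.13 3 [0.5901 0.2145 0.1324]
0.14 9 [0.59   0.2139 0.1403]
0.15 8 [0.5908 0.2144 0.1498]
0.16 8 [0.5907 0.2142 0.16  ]
0.17 11 [0.5904 0.214  0.1693]
0.18 9 [0.5904 0.2151 0.1802]
0.19 9 [0.59   0.214  0.1891]
0.2 10 [0.5909 0.2151 0.1992]
0.21 10 [0.5903 0.2141 0.209 ]
0.22 8 [0.5915 0.2142 0.2191]
0.23 10 [0.5912 0.2148 0.2286]
0.24 24 [0.5943 0.2121 0.2432]
0.25 29 [0.5957 0.215  0.249 ]
0.26 47 [0.594  0.2132 0.2604]
0.27 54 [0.5941 0.2135 0.2703]
0.28 64 [0.5928 0.2156 0.2807]
```

View pics/a4.png

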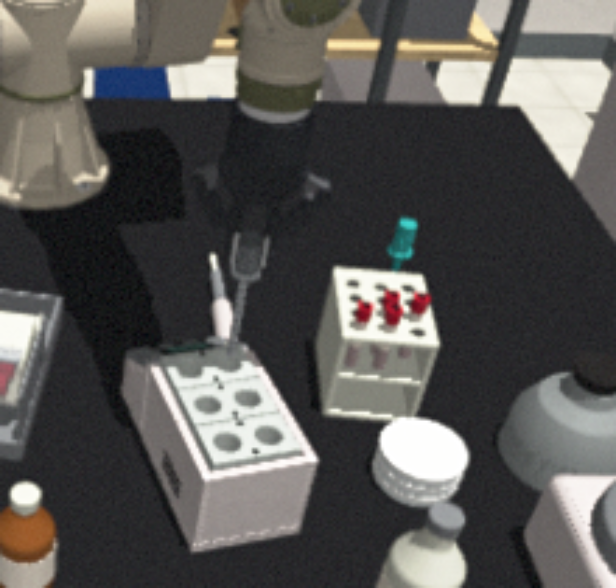

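Emit:
send_rows:
  deltas:
    - [[0.1,0,-1.2,0,0,0],[0.2,0,-2.5,0,0,0],[0.2,0,-3.8,0,0,0],[0.2,0,-4.8,0,0,0],[0.2,0,-4.8,0,0,0],[0.2,0,-4.8,0,0,0]]

```text
clock: 6.65
tcp_pos: [0.5872, 0.214, 0.204]
orientation: [-0.0, 0.088, 0.996, -0.0]
wrist_force: [-0.1, -0.6, -1.2]
finger_gap: 0.021
```

Emit:
send_rows:
  deltas:
    - [[0,0,-0.3,0,0,0],[0,0,-0.5,0,0,0],[0,0,-0.7,0,0,0],[0,0,-0.9,0,0,0],[0,0,-1.1,0,0,0],[0,0,-1.1,0,0,0],[0,0,-1.1,0,0,0]]

```text
clock: 7.35
tcp_pos: [0.5874, 0.2141, 0.1933]
orientation: [-0.0, 0.088, 0.996, 0.0]
wrist_force: [0.3, 0.1, -1.1]
finger_gap: 0.0212
```

Emit:
send_rows:
  deltas:
    - [[0,0,-0.3,0,0,0],[0,0,-0.6,0,0,0],[0,0,-0.9,0,0,0],[0,0,-1.2,0,0,0],[0,0,-1.2,0,0,0],[0,0,-1.2,0,0,0]]

```text
clock: 7.95
tcp_pos: [0.5873, 0.2141, 0.1812]
orientation: [-0.0, 0.088, 0.996, -0.0]
wrist_force: [0.2, -0.2, -1.8]
finger_gap: 0.021
```

Emit:
send_rows:
  deltas:
    - [[0,0,-0.2,0,0,0],[0,0,-0.4,0,0,0],[0,0,-0.6,0,0,0],[0,0,-0.8,0,0,0],[0,0,-0.9,0,0,0],[0,0,-0.9,0,0,0],[0,0,-0.9,0,0,0]]

```text
clock: 8.65
tcp_pos: [0.5883, 0.2142, 0.1747]
orientation: [0.002, 0.088, 0.996, 0.0]
wrist_force: [-0.1, -0.0, 9.6]
finger_gap: 0.0211
```

Emit:
send_rows:
  deltas:
    - [[0,0,0.1,0,0,0],[0,0,0.1,0,0,0],[0,0,0.1,0,0,0],[0,0,0.1,0,0,0],[0,0,0.1,0,0,0],[0,0,0.1,0,0,0]]

```text
clock: 9.25
tcp_pos: [0.588, 0.2142, 0.1747]
orientation: [0.001, 0.088, 0.996, 0.0]
wrist_force: [-1.2, -0.6, 7.6]
finger_gap: 0.0211
```

```bash
python3 - <<'E'
from h import *
s=get_state(); print(s['clock'],s['tcp_pos'],s['orientation'],s['wrist_force'],s['finger_gap'])
p=read_camera('scene'); im=p['img'][120:260,340:480]; cv2.imwrite('pics/a5.png',cv2.resize(im,None,fx=4,fy=4,interpolation=cv2.INTER_CUBIC)[:,:,::-1])
P=cloud(p);m=(abs(P[...,0]-.588)<.03)&(abs(P[...,1]-.214)<.022)&(P[...,2]<.22)
for z in np.arange(.125,.21,.005):
        q=P[m&(abs(P[...,2]-z)<.0025)]
        if len(q): print(round(z,3),len(q),q.mean(0).round(4),np.ptp(q[:,1]).round(4))
E
```

```text
9.25 [0.58802281 0.21416205 0.17473158] [1.15211017e-03 8.76134358e-02 9.96153841e-01 2.87888334e-04] [-1.19543684 -0.57794353  7.61559452] 0.02112889895097141
0.125 5 [0.5936 0.2132 0.125 ] 0.0085
0.13 4 [0.5939 0.2151 0.1298] 0.0057
0.135 4 [0.5935 0.2138 0.1344] 0.0056
0.14 5 [0.5926 0.2125 0.1409] 0.0054
0.145 4 [0.5937 0.2148 0.1445] 0.0086
0.15 4 [0.5945 0.2154 0.1502] 0.0061
0.155 1 [0.5954 0.2112 0.1527] 0.0
0.16 1 [0.6012 0.2094 0.1616] 0.0
0.165 20 [0.5986 0.2128 0.1656] 0.0274
0.17 15 [0.5974 0.2121 0.1694] 0.0257
0.175 10 [0.5994 0.214  0.1751] 0.0173
0.18 18 [0.5992 0.2152 0.181 ] 0.0345
0.185 18 [0.5974 0.2134 0.1851] 0.043
0.19 21 [0.5984 0.2142 0.1897] 0.0423
0.195 23 [0.5981 0.2125 0.1948] 0.0401
0.2 22 [0.5974 0.2116 0.2001] 0.0394
0.205 33 [0.5952 0.2155 0.2055] 0.0421
```

View pics/a5.png

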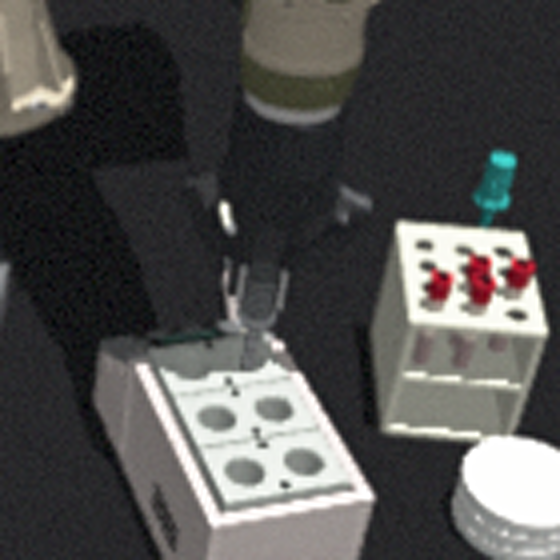

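The rod touched bottom at TCP z 0.1747, so its tip is at about 0.052 m and the well is 66 mm deep. The collar sits at about 0.163 m, which agrees. The middle bin is therefore the one to tip. Next I'll return the rod.

Emit:
send_rows:
  deltas:
    - [[0,0,1,0,0,0],[0,0,3,0,0,0],[0,0,6,0,0,0],[0,0,9,0,0,0],[0,0,11.5,0,0,0],[0,0,11.8,0,0,0],[0,0,11.8,0,0,0]]

```text
clock: 10.0
tcp_pos: [0.5878, 0.2142, 0.2914]
orientation: [0.0, 0.088, 0.996, 0.0]
wrist_force: [0.4, -0.2, -2.7]
finger_gap: 0.0205
```

Emit:
send_rows:
  deltas:
    - [[-1.4,2,0,0,0,0],[-4.1,5.9,0,0,0,0],[-6.8,9.8,0,0,0,0],[-9.6,13.7,0,0,0,0],[-12.3,17.6,0,0,0,0],[-13.9,19.6,0,0,0,0],[-13.9,19.6,0,0,0,0],[-13.9,19.6,0,0,0,0],[-13.9,19.6,0,0,0,0]]

```text
clock: 10.9
tcp_pos: [0.4486, 0.4092, 0.29]
orientation: [-0.001, 0.088, 0.996, -0.001]
wrist_force: [-0.1, 0.3, -1.2]
finger_gap: 0.0212
```

```bash
python3 - <<'E'
from h import *
s=get_state(); print(s['clock'],s['tcp_pos'],s['orientation'],s['joint_pos'],s['wrist_force'])
for n in ['scene','top']:
    p=read_camera(n); P=cloud(p)
    m=(abs(P[...,0]-.4487)<.025)&(abs(P[...,1]-.4105)<.025)&(P[...,2]>.14)&(P[...,2]<.27)
    for z in (.18,.21,.24):
        q=P[m&(abs(P[...,2]-z)<.015)]
        if len(q): print(round(z,3),len(q),q.mean(0).round(4))
E
```

```text
10.9 [0.4486333  0.4092002  0.29004921] [-6.35690754e-04  8.80817686e-02  9.96112773e-01 -7.36033631e-04] [ 6.07487404e-01  3.74771440e-01  2.76215374e-01  1.47415966e+00
 -3.15140508e-04  7.83879917e-01] [-0.082423    0.25668646 -1.1672925 ]
0.18 25 [0.4558 0.4078 0.1815]
0.21 27 [0.4562 0.408  0.211 ]
0.24 29 [0.4558 0.4091 0.2409]
0.18 19 [0.4487 0.406  0.1819]
0.21 15 [0.4477 0.4074 0.2086]
0.24 15 [0.4469 0.4071 0.2365]
```

Emit:
send_rows:
  deltas:
    - [[0,0.1,-2,0,0,0],[0,0.1,-3.8,0,0,0],[0,0.1,-5,0,0,0],[0,0.1,-6.2,0,0,0],[0,0.1,-6.2,0,0,0]]

```text
clock: 11.5
tcp_pos: [0.448, 0.4101, 0.2275]
orientation: [-0.001, 0.088, 0.996, -0.001]
wrist_force: [0.7, -0.1, -1.6]
finger_gap: 0.0206
```

Emit:
send_rows:
  deltas:
    - [[0,0,-1.5,0,0,0],[0,0,-3.5,0,0,0],[0,0,-5.5,0,0,0],[0,0,-7.5,0,0,0],[0,0,-8.6,0,0,0],[0,0,-9,0,0,0],[0,0,-9,0,0,0]]

```text
clock: 12.2
tcp_pos: [0.4485, 0.4111, 0.1395]
orientation: [-0.0, 0.088, 0.996, 0.0]
wrist_force: [0.6, -0.1, -0.9]
finger_gap: 0.0209
```

Emit:
send_rows:
  deltas:
    - [[0,0,-0.2,0,0,0],[0,0,-0.4,0,0,0],[0,0,-0.5,0,0,0],[0,0,-0.5,0,0,0],[0,0,-0.5,0,0,0]]

```text
clock: 12.7
tcp_pos: [0.4487, 0.4113, 0.1348]
orientation: [0.0, 0.088, 0.996, 0.0]
wrist_force: [-0.2, 0.2, 1.5]
finger_gap: 0.0208
```

```bash
python3 - <<'E'
from h import *
s=get_state(); print(s['clock'],s['tcp_pos'],s['orientation'],s['wrist_force'],s['finger_gap'])
p=read_camera('scene'); im=p['img'][110:250,380:540]; cv2.imwrite('pics/a6.png',cv2.resize(im,None,fx=4,fy=4,interpolation=cv2.INTER_CUBIC)[:,:,::-1])
E
```

```text
12.7 [0.44868377 0.41133951 0.13484934] [4.17850067e-04 8.75960637e-02 9.96155916e-01 3.82012942e-04] [-0.21783581  0.15633028  1.46695022] 0.020825603561020187
```

View pics/a6.png

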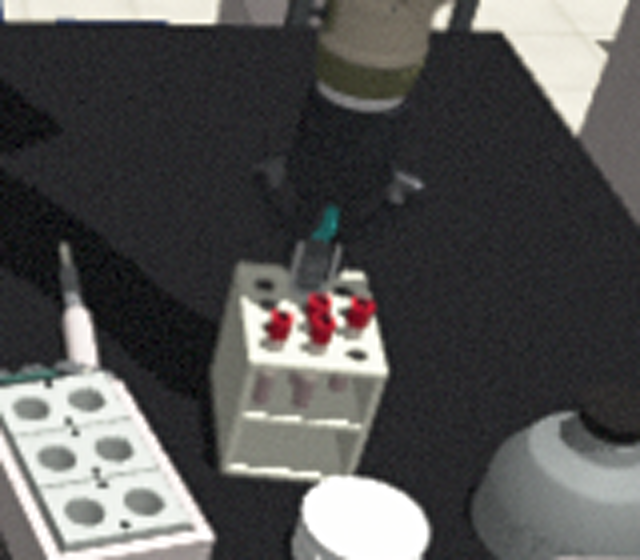

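The collar is seated lightly on the plate, so I'll release the rod and retreat upward.

Emit:
send_rows:
  deltas:
    - [[0,0,0,0,0,0],[0,0,0,0,0,0],[0,0,0,0,0,0],[0,0,0,0,0,0],[0,0,0,0,0,0],[0,0,0,0,0,0],[0,0,0,0,0,0]]
  jaw: 1

```text
clock: 13.45
tcp_pos: [0.4484, 0.4111, 0.1343]
orientation: [0.0, 0.088, 0.996, 0.0]
wrist_force: [0.2, 0.3, 0.9]
finger_gap: 0.0857
```

Emit:
send_rows:
  deltas:
    - [[0,0,2,0,0,0],[0,0,5,0,0,0],[0,0,8,0,0,0],[0,0,12,0,0,0],[0,0,12,0,0,0]]

```text
clock: 13.95
tcp_pos: [0.4505, 0.4126, 0.2605]
orientation: [0.004, 0.088, 0.996, 0.003]
wrist_force: [-0.1, 0.0, 0.9]
finger_gap: 0.0855
```

```bash
python3 - <<'E'
from h import *
s=get_state(); print(s['clock'],s['tcp_pos'],s['orientation'],s['wrist_force'],s['finger_gap'])
p=read_camera('scene'); im=p['img'][110:250,380:540]; cv2.imwrite('pics/a7.png',cv2.resize(im,None,fx=4,fy=4,interpolation=cv2.INTER_CUBIC)[:,:,::-1])
P=cloud(p);m=(abs(P[...,0]-.4487)<.025)&(abs(P[...,1]-.4105)<.025)&(P[...,2]>.125)&(P[...,2]<.19)
q=P[m]; print(len(q),q.mean(0),q.max(0))
E
```

```text
13.95 [0.45047469 0.41259682 0.26054428] [0.00379371 0.08757533 0.99614548 0.00321815] [-0.07795184  0.03534234  0.91637908] 0.08545455336951037
117 [0.45576766 0.40816484 0.14510813] [0.46892718 0.43548097 0.16849084]
```

View pics/a7.png

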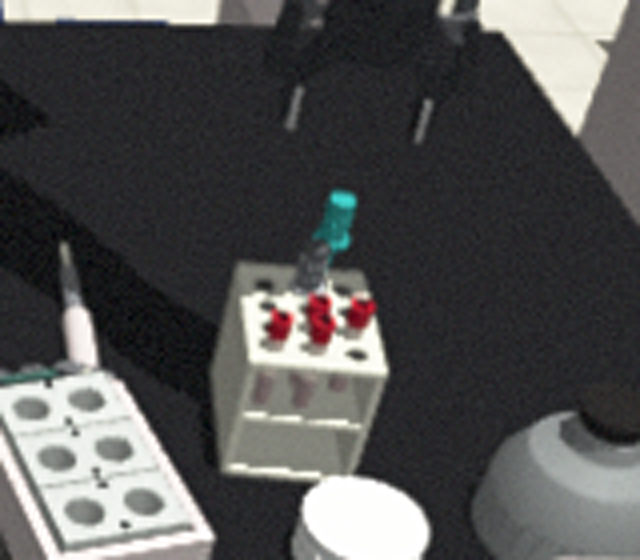

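Emit:
send_rows:
  deltas:
    - [[1,-3,1,0,0,0],[2.7,-7.5,1,0,0,0],[4.4,-12,1,0,0,0],[6,-16.5,1,0,0,0],[7.7,-21,1,0,0,0],[9.3,-25.5,1,0,0,0],[11,-30,1,0,0,0],[12.7,-34.5,1,0,0,0],[14.3,-39,1,0,0,0],[16,-43.5,1,0,0,0],[17.6,-48.7,1,0,0,0],[17.6,-48.7,1,0,0,0]]
  jaw: -1

```text
clock: 15.2
tcp_pos: [0.6251, -0.0816, 0.2618]
orientation: [-0.001, 0.091, 0.996, -0.001]
wrist_force: [-0.3, 0.8, -1.2]
finger_gap: -0.0002
```

Emit:
send_rows:
  deltas:
    - [[0,0,0,0,0,0],[0,0,0,0,0,0],[0,0,0,0,0,0],[0,0,0,0,0,0]]

```text
clock: 15.6
tcp_pos: [0.6241, -0.0743, 0.2646]
orientation: [0.0, 0.087, 0.996, 0.0]
wrist_force: [0.5, 0.4, 0.6]
finger_gap: 0.0
```

```bash
python3 - <<'E'
from h import *
s=get_state(); print(s['clock'],s['tcp_pos'],s['orientation'],s['joint_pos'],s['wrist_force'],s['finger_gap'])
p=read_camera('scene'); im=p['img'][80:270,180:400]; cv2.imwrite('pics/a8.png',cv2.resize(im,None,fx=3,fy=3,interpolation=cv2.INTER_CUBIC)[:,:,::-1])
P=cloud(p); X,Y,Z=P[...,0],P[...,1],P[...,2]
e=np.array([np.cos(np.radians(-10.2)),np.sin(np.radians(-10.2))]); o=np.array([.5955,-.0707])-.095*e
a=(X-o[0])*e[0]+(Y-o[1])*e[1]; b=-(X-o[0])*e[1]+(Y-o[1])*e[0]
m=(abs(b)<.05)&(a>.08)&(a<.12)&(Z>.12)&(Z<.16); print('bar a,b,z',a[m].mean(),a[m&(Z>.14)].mean(),Z[m].max(),m.sum())
t=s['tcp_pos'][:2]-o; print('tcp local',t@e,-t[0]*e[1]+t[1]*e[0])
m=(Z>.24)&(Z<.33)&(abs(X-.625)<.06)&(abs(Y+.076)<.06)
for z in (.25,.26,.28,.3):
  q=m&(abs(Z-z)<.005); print(z,q.sum(), a[q].max() if q.any() else 0,b[q].min() if q.any() else 0,b[q].max()if q.any() else 0)
E
```

```text
15.6 [ 0.62411475 -0.07425303  0.26458596] [7.94032967e-05 8.65048515e-02 9.96251421e-01 9.89598429e-05] [-2.46153104e-01  4.17179616e-01  2.77522791e-01  1.43101415e+00
  2.20634859e-04 -7.29268815e-02] [0.54950245 0.39961045 0.61147166] 1.3759019108484983e-05
bar a,b,z 0.10053480497794737 0.10182242795460049 0.14708508100373266 168
tcp local 0.12379170294231692 0.001570356016787438
0.25 0 0 0 0
0.26 0 0 0 0
0.28 35 0.135766329876806 -0.012200156198311583 0.015482634361945889
0.3 32 0.13699444847201836 -0.011164893754515594 0.015965823867465496
```

View pics/a8.png

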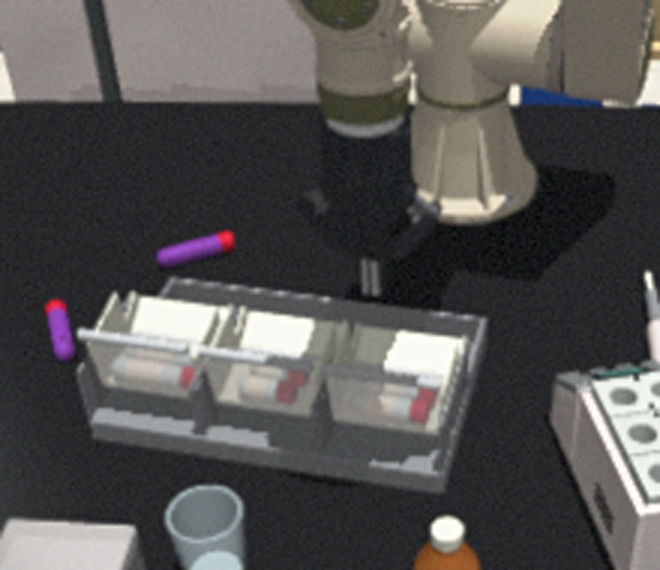

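Emit:
send_rows:
  deltas:
    - [[0.4,-0.1,-3,0,0,0],[0.4,-0.1,-6.5,0,0,0],[0.4,-0.1,-9.5,0,0,0],[0.4,-0.1,-12,0,0,0],[0.4,-0.1,-13.7,0,0,0],[0.4,-0.1,-13.7,0,0,0],[0.4,-0.1,-13.7,0,0,0]]

```text
clock: 16.35
tcp_pos: [0.6284, -0.0763, 0.1278]
orientation: [0.0, 0.087, 0.996, 0.0]
wrist_force: [-0.3, 0.4, -0.4]
finger_gap: -0.0
```

```bash
python3 - <<'E'
from h import *
s=get_state(); print(s['clock'],s['tcp_pos'],s['orientation'],s['joint_pos'],s['wrist_force'],s['finger_gap'])
p=read_camera('scene'); im=p['img'][120:270,180:400]; cv2.imwrite('pics/a9.png',cv2.resize(im,None,fx=3.4,fy=3.4,interpolation=cv2.INTER_CUBIC)[:,:,::-1])
# plan: hinge local; bar angle; tool rotation = r*theta
e=np.array([np.cos(np.radians(-10.2)),np.sin(np.radians(-10.2))]); o=np.array([.5955,-.0707])-.095*e
t=s['tcp_pos'][:2]-o; a0=t@e; z0=s['tcp_pos'][2]-.065
print('local',a0,z0)
# contact pose: finger half width 11.5 behind bar r 6; 
wy=np.array([-e[1],e[0]])
off=np.array([.0175,-.015])  # tcp rel. bar at home contact (a,z)
for th in np.arange(0,61,5):
    r=np.radians(th); R=np.array([[np.cos(r),-np.sin(r)],[np.sin(r),np.cos(r)]])
    bar=R@np.array([.095,.073])
    k=min(th,60)*0.8; rk=np.radians(k); Rk=np.array([[np.cos(rk),-np.sin(rk)],[np.sin(rk),np.cos(rk)]])
    tcp=bar+Rk@off
    d=(tcp-np.array([a0,z0]))*100
    print(th,np.round([d[0]*e[0],d[0]*e[1],d[1]],1),'turn',np.round(-k*wy,1))
E
```

```text
16.35 [ 0.62838266 -0.07626106  0.12781869] [9.40368228e-06 8.71429572e-02 9.96195816e-01 3.83992070e-05] [-2.47530475e-01  4.69662198e-01  2.22437524e-02  1.12337157e+00
  7.88155951e-05 -7.30232180e-02] [-0.27081779  0.37331132 -0.36635604] -1.1514814581091971e-05
local 0.1283477468758115 0.06281869073182855
0 [-1.6  0.3 -0.5] turn [-0. -0.]
5 [-2.1  0.4  0.4] turn [-0.7 -3.9]
10 [-2.8  0.5  1.3] turn [-1.4 -7.9]
15 [-3.5  0.6  2.1] turn [ -2.1 -11.8]
20 [-4.2  0.8  2.9] turn [ -2.8 -15.7]
25 [-5.1  0.9  3.5] turn [ -3.5 -19.7]
30 [-6.   1.1  4.1] turn [ -4.3 -23.6]
35 [-6.9  1.2  4.6] turn [ -5.  -27.6]
40 [-7.8  1.4  5.1] turn [ -5.7 -31.5]
45 [-8.8  1.6  5.4] turn [ -6.4 -35.4]
50 [-9.9  1.8  5.7] turn [ -7.1 -39.4]
55 [-10.9   2.    5.8] turn [ -7.8 -43.3]
60 [-11.9   2.1   5.9] turn [ -8.5 -47.2]
```

View pics/a9.png

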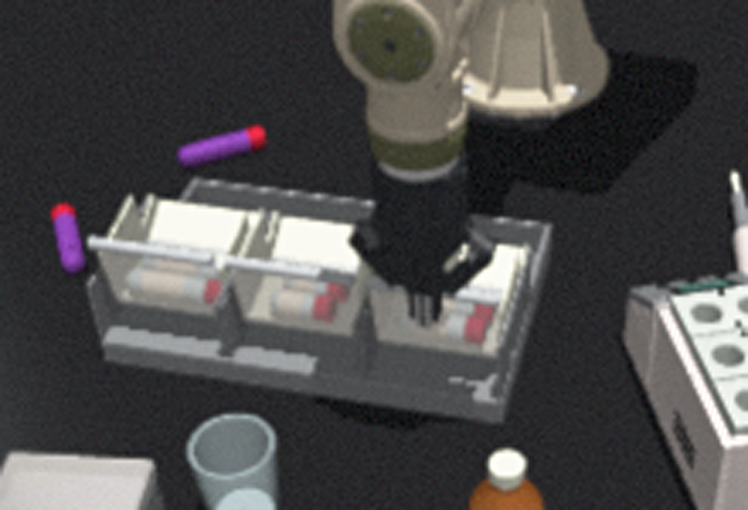

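Emit:
send_rows:
  deltas:
    - [[-0.4,0.1,-0.5,0,0,0],[-0.8,0.2,-0.5,0,0,0],[-1.2,0.25,-0.5,0,0,0],[-1.6,0.3,-0.4,0,-0.5,0],[-1.9,0.35,0,-0.4,-2,0],[-2.1,0.4,0.4,-0.7,-3.9,0],[-2.45,0.45,0.85,-1,-5.9,0],[-2.8,0.5,1.3,-1.4,-7.9,0],[-2.8,0.5,1.3,-1.4,-7.9,0]]

```text
clock: 17.3
tcp_pos: [0.6021, -0.0718, 0.1433]
orientation: [0.074, 0.087, 0.993, -0.006]
wrist_force: [4.4, 1.5, 3.6]
finger_gap: -0.0001
```

```bash
python3 - <<'E'
from h import *
s=get_state(); print(s['clock'],s['tcp_pos'],s['joint_pos'],s['wrist_force'],s['finger_gap'])
p=read_camera('scene'); im=p['img'][120:270,180:400]; cv2.imwrite('pics/b1.png',cv2.resize(im,None,fx=3.4,fy=3.4,interpolation=cv2.INTER_CUBIC)[:,:,::-1])
E
```

```text
17.3 [ 0.60210414 -0.07176033  0.14328041] [-0.257342    0.29528536 -0.21128732  0.91706141  0.01280802 -0.08143685] [4.36536575 1.47484127 3.56414431] -5.3541137167524275e-05
```

View pics/b1.png

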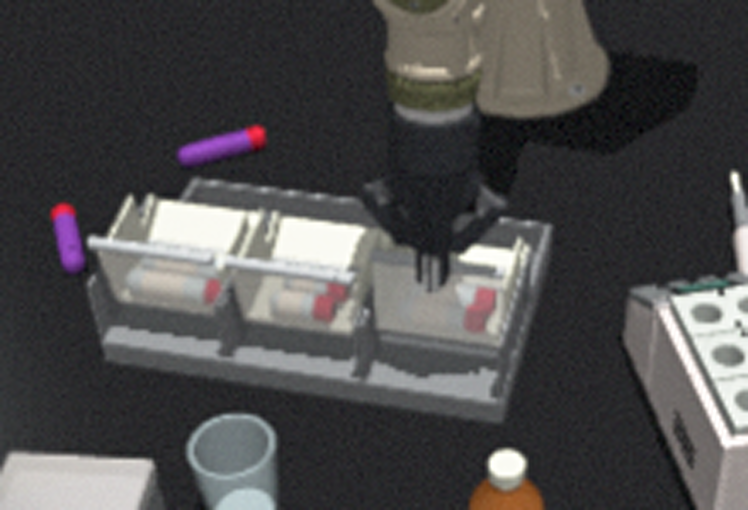

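Emit:
send_rows:
  deltas:
    - [[-0.35,0.05,0.4,-0.3,-2,0],[-0.7,0.1,0.8,-0.7,-3.9,0],[-1.05,0.2,1.2,-1,-5.9,0],[-1.4,0.3,1.6,-1.4,-7.8,0],[-1.85,0.35,1.9,-1.8,-9.8,0],[-2.3,0.4,2.2,-2.1,-11.8,0],[-2.75,0.5,2.5,-2.5,-13.7,0],[-3.2,0.6,2.8,-2.9,-15.7,0],[-3.65,0.65,3.05,-3.2,-17.7,0],[-4.1,0.7,3.3,-3.6,-19.7,0],[-4.1,0.7,3.3,-3.6,-19.7,0]]

```text
clock: 18.45
tcp_pos: [0.5601, -0.0647, 0.1752]
orientation: [0.244, 0.085, 0.966, -0.022]
wrist_force: [3.1, 2.0, 3.0]
finger_gap: -0.0
```

```bash
python3 - <<'E'
from h import *
s=get_state(); print(s['clock'],s['tcp_pos'],s['joint_pos'],s['wrist_force'],s['finger_gap'])
p=read_camera('scene'); im=p['img'][120:270,180:400]; cv2.imwrite('pics/b2.png',cv2.resize(im,None,fx=3.4,fy=3.4,interpolation=cv2.INTER_CUBIC)[:,:,::-1])
E
```

```text
18.45 [ 0.5600732  -0.06473428  0.17522621] [-0.28475674 -0.0389143  -0.64588757  0.4721941   0.05068982 -0.0972339 ] [3.13499013 2.01577082 2.95378969] -9.236946700073932e-06
```

View pics/b2.png

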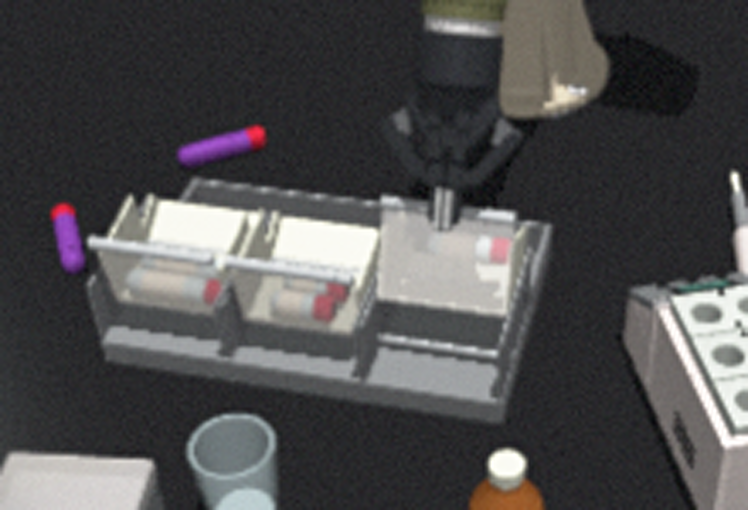

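```bash
cat > kin.py <<'E'
import numpy as np
from scipy.optimize import least_squares
D=[([.31399,.04496,1.30363],(.23407,.52462,.23041)),([.3803,.14098,1.33215],(.45035,.40918,.2309)),
([.41793,-.041,1.11112],(.44862,.41009,.13482)),([.37327,.27383,1.46955],(.44875,.41047,.28997)),
([.40691,.23152,1.39641],(.58465,.21477,.25195)),([.37477,.27622,1.47416],(.44863,.4092,.29005)),
([.46242,.27779,1.43101],(.62411,-.07425,.26459)) if 0 else ([.41718,.27752*1,1.43101],(.62411,-.07425,.26459)),
([.46966,.02224,1.12337],(.62838,-.07626,.12782)),([.29529,-.21129,.91706],(.6021,-.07176,.14328)),([-.03891,-.64589,.47219],(.56007,-.06473,.17523))]
q=np.array([d[0] for d in D]); X=np.array([d[1] for d in D]); r=np.hypot(X[:,0],X[:,1])
def fk(v,q):
    q=np.atleast_2d(q)
    r0,z0,L1,f1,L2,f2,T,g=v; a=q[:,0]+f1; b=q[:,0]-q[:,1]+f2; p=q[:,0]-q[:,1]+q[:,2]
    return r0+L1*np.sin(a)+L2*np.cos(b)+T*np.cos(p), z0+L1*np.cos(a)-L2*np.sin(b)-T*np.sin(p)
def res(v):
    R,Z=fk(v,q); return np.r_[R-r,Z-X[:,2],1e-3*(v-v0)]
v0=np.array([0.,.3,.4,0,.4,0,.25,0]); 
s=least_squares(res,v0); v=s.x
if __name__=='__main__':
    print(v.round(3)); print((res(v)[:20]*1000).round(1))
    e=np.array([np.cos(np.radians(-10.2)),np.sin(np.radians(-10.2))]); o=np.array([.5955,-.0707])-.095*e; wy=np.array([-e[1],e[0]])
    from workcell import get_state
    st=get_state(); c=st['tcp_pos']
    Q=st['joint_pos'][1:4]
    def ik(r,z,p):
        return least_squares(lambda x: np.r_[fk(v,x)[0]-r,fk(v,x)[1]-z,(x[0]-x[1]+x[2]-p)],Q).x
    for th,k,dep in [(35,28,15),(40,30,14),(45,31,12),(50,33,11),(55,34,9),(58,35,8),(60,36,8)]:
        t=np.radians(th); bar=np.array([np.cos(t)*.095-np.sin(t)*.073,np.sin(t)*.095+np.cos(t)*.073])
        a=np.radians(k); Rk=np.array([[np.cos(a),-np.sin(a)],[np.sin(a),np.cos(a)]])
        tc=bar+Rk@np.array([.0175,-dep/1000]); w=o+tc[0]*e+0*wy; z=tc[1]+.065
        if th==35: ref=np.r_[w,z]; corr=c-ref; print('cur vs plan',corr*1000)
        d=np.r_[w,z]-ref; X2=c+d
        print(th,k,(d*100).round(2),'turn',(-(k-28)*wy).round(1),ik(np.hypot(*X2[:2]),X2[2],np.radians(90-k)).round(3))
E
python3 kin.py
```

```text
[ 0.006  0.238  0.514  0.002  0.413 -0.136  0.442  0.   ]
[-0.   0.  -0.  -0.   0.  -0.   0.  -0.1  0.2 -0.1 -0.   0.   0.  -0.
  0.  -0.   0.   0.  -0.   0. ]
cur vs plan [ 0.78275747 -0.56581914  0.83774059]
35 28 [0. 0. 0.] turn [0. 0.] [-0.037 -0.642  0.476]
40 30 [-1.03  0.18  0.44] turn [-0.4 -2. ] [-0.081 -0.692  0.436]
45 31 [-2.14  0.38  0.83] turn [-0.5 -3. ] [-0.118 -0.724  0.424]
50 33 [-3.21  0.58  1.07] turn [-0.9 -4.9] [-0.163 -0.775  0.382]
55 34 [-4.35  0.78  1.28] turn [-1.1 -5.9] [-0.199 -0.809  0.368]
58 35 [-5.03  0.9   1.35] turn [-1.2 -6.9] [-0.225 -0.837  0.348]
60 36 [-5.44  0.98  1.33] turn [-1.4 -7.9] [-0.243 -0.862  0.323]
```

Emit:
send_rows:
  deltas:
    - [[-0.5,0.1,0.2,-0.2,-1,0],[-1,0.2,0.4,-0.4,-2,0],[-1.6,0.3,0.6,-0.5,-2.5,0],[-2.1,0.4,0.8,-0.5,-3,0],[-2.7,0.5,0.95,-0.7,-4,0],[-3.2,0.6,1.1,-0.9,-4.9,0],[-3.8,0.7,1.2,-1,-5.4,0],[-4.3,0.8,1.3,-1.1,-5.9,0],[-4.7,0.85,1.3,-1.2,-6.4,0],[-5,0.9,1.35,-1.2,-6.9,0],[-5,0.9,1.35,-1.2,-6.9,0],[-5,0.9,1.35,-1.2,-6.9,0]]

```text
clock: 19.7
tcp_pos: [0.5118, -0.0566, 0.1896]
orientation: [0.303, 0.083, 0.949, -0.028]
wrist_force: [8.5, -1.1, 1.2]
finger_gap: 0.0001
```

```bash
python3 - <<'E'
from h import *
s=get_state(); print(s['clock'],s['tcp_pos'],s['joint_pos'],s['wrist_force'],s['finger_gap'])
p=read_camera('scene'); im=p['img'][120:270,180:400]; cv2.imwrite('pics/b3.png',cv2.resize(im,None,fx=3.4,fy=3.4,interpolation=cv2.INTER_CUBIC)[:,:,::-1])
p=read_camera('top'); im=p['img'][150:280,295:470]; cv2.imwrite('pics/b3t.png',cv2.resize(im,None,fx=4,fy=4,interpolation=cv2.INTER_CUBIC)[:,:,::-1])
E
```

```text
19.7 [ 0.51179635 -0.05661396  0.18962395] [-0.31197844 -0.22613115 -0.83738577  0.34517865  0.07739498 -0.11220902] [ 8.53458127 -1.05091351  1.19073001] 0.00014445642690260178
```

View pics/b3.png

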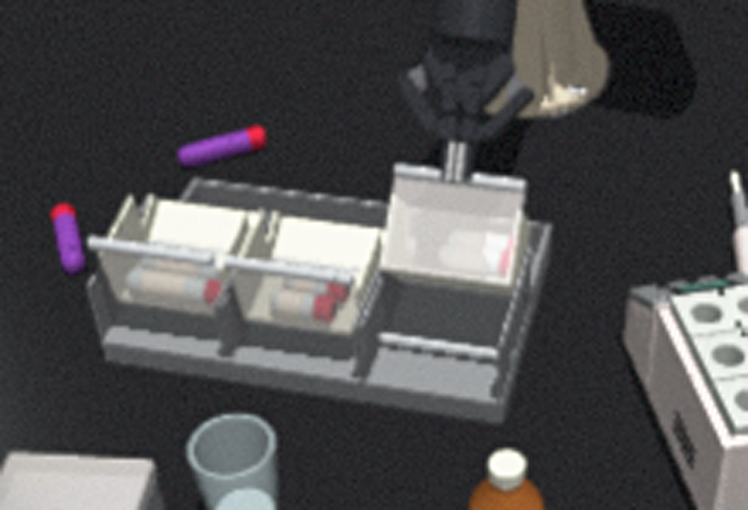

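View pics/b3t.png

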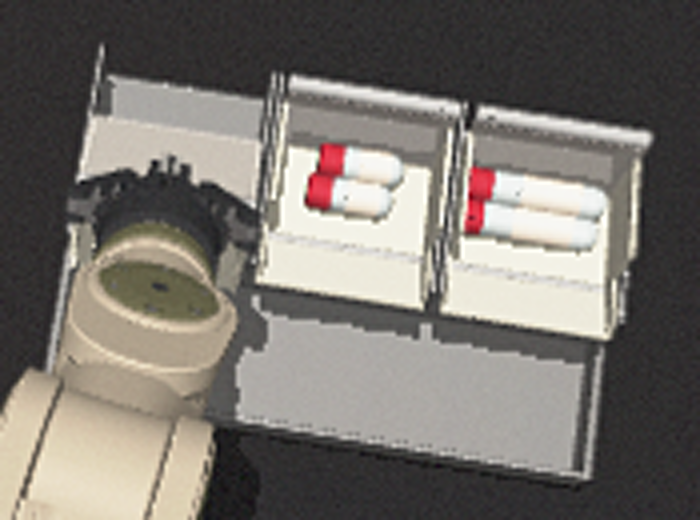

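Emit:
send_rows:
  deltas:
    - [[-0.2,0.05,0,0,0,0],[-0.4,0.1,0,0,-0.5,0],[-0.6,0.1,0,0,-1,0],[-0.6,0.1,0,0,-1,0],[-0.6,0.1,0,0,-1,0],[-0.6,0.1,0,0,-1,0]]

```text
clock: 20.4
tcp_pos: [0.5083, -0.0563, 0.1926]
orientation: [0.314, 0.083, 0.945, -0.027]
wrist_force: [11.6, -0.6, 4.0]
finger_gap: 0.0003
```

```bash
python3 - <<'E'
from h import *
s=get_state(); print(s['clock'],s['tcp_pos'],s['joint_pos'],s['wrist_force'],s['finger_gap'])
p=read_camera('scene'); im=p['img'][120:270,180:400]; cv2.imwrite('pics/b4.png',cv2.resize(im,None,fx=3.4,fy=3.4,interpolation=cv2.INTER_CUBIC)[:,:,::-1])
P=cloud(p); X,Y,Z=P[...,0],P[...,1],P[...,2]
e=np.array([np.cos(np.radians(-10.2)),np.sin(np.radians(-10.2))]); o=np.array([.5955,-.0707])-.095*e
a=(X-o[0])*e[0]+(Y-o[1])*e[1]; b=-(X-o[0])*e[1]+(Y-o[1])*e[0]
m=(abs(b)<.06)&(abs(b)>.025)&(a>-.03)&(a<.03)&(Z>.165)&(Z<.2); print('bar',a[m].max(),a[m].mean(),Z[m].max(),np.percentile(Z[m],98),m.sum())
E
```

```text
20.4 [ 0.50833292 -0.0563477   0.19255288] [-0.31884349 -0.24977356 -0.86144896  0.32223345  0.0861782  -0.11470309] [11.61028274 -0.57832996  4.04840472] 0.00026950502780418833
bar 0.015136288589963477 -1.6347085274278515e-05 0.19270491522718483 0.1915831773172464 225
```

View pics/b4.png

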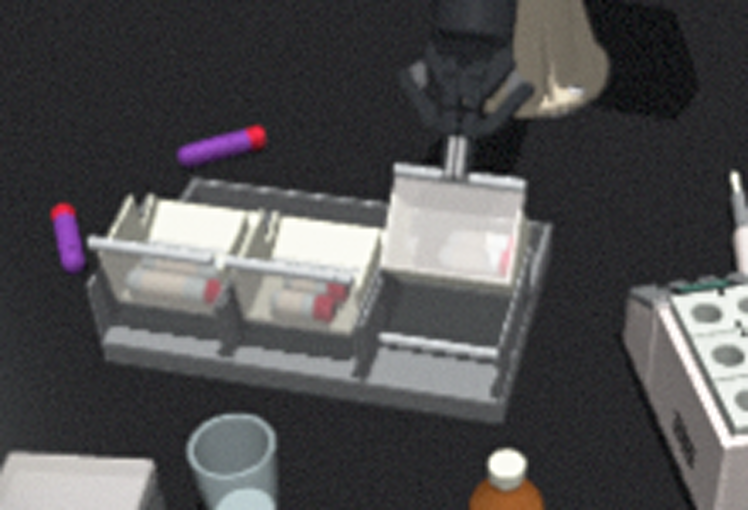

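```bash
python3 - <<'E'
from h import *
e=np.array([np.cos(np.radians(-10.2)),np.sin(np.radians(-10.2))]); o=np.array([.5955,-.0707])-.095*e; wy=np.array([-e[1],e[0]])
p=read_camera('scene'); P=cloud(p)
for a,z in [(-.11,.025),(-.08,.025),(-.05,.025),(-.05,.06),(-.03,.07),(0,.06),(.02,.09)]:
    w=o+a*e; u,v=proj(p,(w[0],w[1],z)); print(a,z,((u-180)*3.4).round(),((v-120)*3.4).round())
for (x,y) in [(480,245),(505,255),(440,225),(505,240),(460,200)]:
    w=P[int(y/3.4+120),int(x/3.4+180)]; d=w[:2]-o; print((x,y),d@e,d@wy,w[2])
p=read_camera('top'); P=cloud(p)
d=P[...,:2]-o; a=d@e; b=d@wy; m=(abs(b)<.07)&(a>-.13)&(a<-.03)&(P[...,2]>.013)&(P[...,2]<.042)
print(m.sum(), a[m].mean() if m.any() else 0)
im=p['img'][190:290,290:390]; cv2.imwrite('pics/b5.png',cv2.resize(im,None,fx=6,fy=6,interpolation=cv2.INTER_CUBIC)[:,:,::-1])
p=read_camera('scene'); im=p['img'][160:240,270:350]; cv2.imwrite('pics/b6.png',cv2.resize(im,None,fx=8,fy=8,interpolation=cv2.INTER_CUBIC)[:,:,::-1])
E
```

```text
-0.11 0.025 483.0 242.0
-0.08 0.025 476.0 260.0
-0.05 0.025 470.0 278.0
-0.05 0.06 470.0 252.0
-0.03 0.07 465.0 257.0
0 0.06 458.0 284.0
0.02 0.09 453.0 273.0
(480, 245) 0.037460723683468734 0.030104839835240323 0.14402435130855967
(505, 255) 0.0380152678664475 0.05235494926105399 0.13616310356735123
(440, 225) 0.025348415437925077 -0.010882722763504217 0.1517832418645151
(505, 240) 0.030559625896665103 0.050793875374715025 0.14991096628218473
(460, 200) 0.004145816129674344 0.0038044475510680656 0.16964058323531298
47 -0.07107864329064649
```

View pics/b6.png

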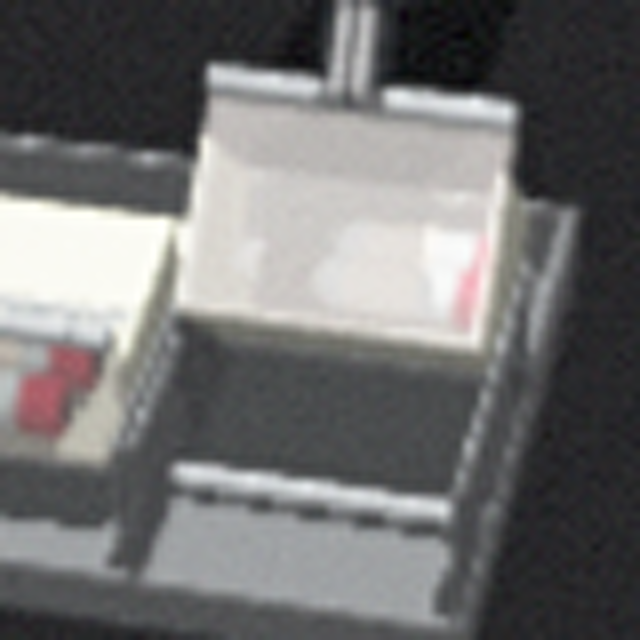

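View pics/b5.png

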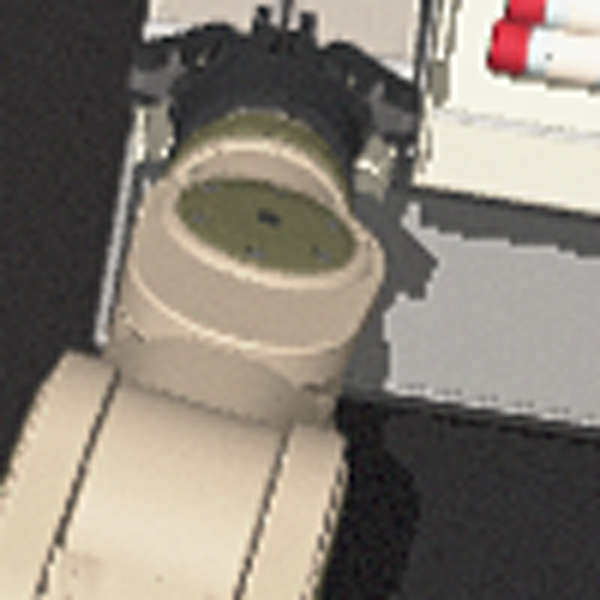

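Emit:
send_rows:
  deltas:
    - [[0.1,0,-0.1,0,0,0],[0.1,0,-0.2,0,0,0],[0.1,0,-0.2,0,0,0],[0.1,0,-0.2,0,0,0],[0.1,0,-0.2,0,0,0],[0.1,0,-0.2,0,0,0],[0.1,0,-0.2,0,0,0],[0.1,0,-0.2,0,0,0]]

```text
clock: 21.4
tcp_pos: [0.51, -0.0566, 0.1923]
orientation: [0.316, 0.083, 0.945, -0.028]
wrist_force: [3.7, -0.7, 14.6]
finger_gap: 0.0001
```

Emit:
send_rows:
  deltas:
    - [[0.5,-0.1,0,0,0.5,0],[1.1,-0.2,0,0.1,1,0],[1.7,-0.3,-0.05,0.3,2,0],[2.3,-0.4,-0.1,0.5,3,0],[2.8,-0.5,-0.3,0.6,3.5,0],[3.4,-0.6,-0.4,0.8,4.5,0],[3.9,-0.7,-0.6,0.9,5,0],[4.5,-0.8,-0.8,1.1,6,0],[5,-0.9,-1,1.2,7,0],[5.5,-1,-1.2,1.3,8,0],[5.5,-1,-1.2,1.3,8,0]]

```text
clock: 22.5
tcp_pos: [0.5615, -0.0653, 0.1736]
orientation: [0.241, 0.085, 0.967, -0.021]
wrist_force: [3.9, -1.1, 6.5]
finger_gap: -0.0
```

```bash
python3 - <<'E'
from h import *
s=get_state(); print(s['clock'],s['tcp_pos'],s['joint_pos'],s['wrist_force'],s['finger_gap'])
p=read_camera('scene'); im=p['img'][120:270,180:400]; cv2.imwrite('pics/b7.png',cv2.resize(im,None,fx=3.4,fy=3.4,interpolation=cv2.INTER_CUBIC)[:,:,::-1])
E
```

```text
22.5 [ 0.56147158 -0.06526698  0.17357875] [-0.28525321 -0.03163407 -0.64066434  0.47512159  0.05121752 -0.09690326] [ 3.88523821 -1.06422388  6.51543996] -4.350986281606233e-05
```

View pics/b7.png

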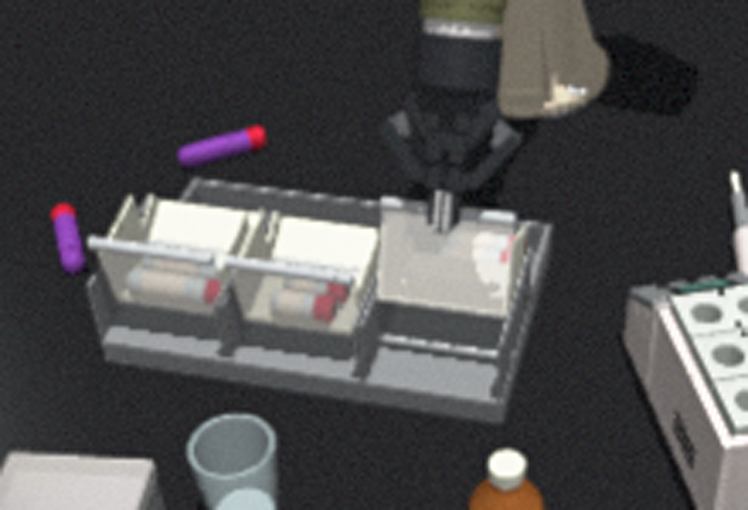

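Emit:
send_rows:
  deltas:
    - [[0.5,-0.1,-0.3,0.4,2.2,0],[0.9,-0.1,-0.5,0.7,4,0],[1.4,-0.2,-0.8,1.1,6,0],[1.8,-0.3,-1.1,1.5,7.9,0],[2.3,-0.35,-1.4,1.8,10,0],[2.7,-0.4,-1.7,2.2,11.9,0],[3.1,-0.5,-2.1,2.5,14,0],[3.4,-0.6,-2.5,2.9,15.8,0],[3.8,-0.65,-2.9,3.2,17.8,0],[4.1,-0.7,-3.3,3.6,19.7,0],[4.5,-0.75,-3.7,4,22,0],[4.8,-0.8,-4.2,4.3,23.7,0]]

```text
clock: 23.75
tcp_pos: [0.609, -0.0736, 0.1309]
orientation: [0.034, 0.088, 0.996, -0.003]
wrist_force: [6.6, -2.1, 4.0]
finger_gap: -0.0002
```

Emit:
send_rows:
  deltas:
    - [[0.3,-0.05,-0.4,0.4,2,0],[0.7,-0.1,-0.6,0.7,3.9,0],[1.2,-0.2,-0.6,0.7,3.9,0],[1.7,-0.3,-0.6,0.7,3.9,0],[2.2,-0.4,-0.5,0.7,3.9,0],[2.2,-0.4,-0.5,0.7,3.9,0]]

```text
clock: 24.35
tcp_pos: [0.6294, -0.0769, 0.1258]
orientation: [-0.001, 0.088, 0.996, 0.001]
wrist_force: [-0.1, -0.3, 0.0]
finger_gap: 0.0003
```

```bash
python3 - <<'E'
from h import *
s=get_state(); print(s['clock'],s['tcp_pos'],s['orientation'],s['joint_pos'],s['wrist_force'],s['finger_gap'])
p=read_camera('scene'); im=p['img'][120:270,180:400]; cv2.imwrite('pics/b8.png',cv2.resize(im,None,fx=3.4,fy=3.4,interpolation=cv2.INTER_CUBIC)[:,:,::-1])
p=read_camera('top'); im=p['img'][150:280,295:470]; cv2.imwrite('pics/b8t.png',cv2.resize(im,None,fx=4,fy=4,interpolation=cv2.INTER_CUBIC)[:,:,::-1])
E
```

```text
24.35 [ 0.62940415 -0.07685437  0.12577363] [-9.74078774e-04  8.79584797e-02  9.96123418e-01  7.02406956e-04] [-2.48522768e-01  4.74620728e-01  2.49713883e-02  1.12329456e+00
  1.07552591e-03 -7.23792066e-02] [-0.09708788 -0.2689659   0.00070187] 0.000277546021305151
```

View pics/b8.png

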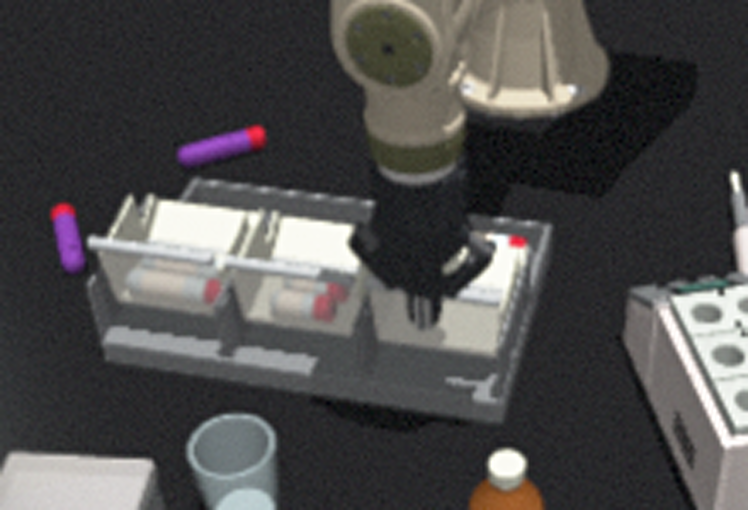

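View pics/b8t.png

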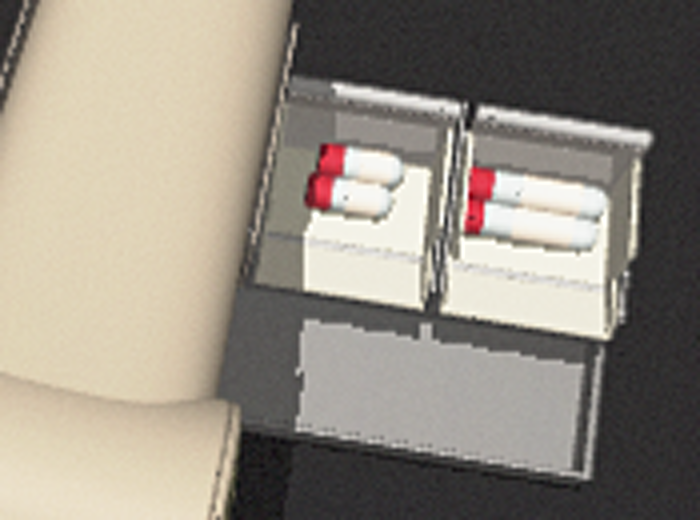

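The bin is back home and empty, with a red cap visible in the tray. Next I'll raise the arm and move it clear for a check.

Emit:
send_rows:
  deltas:
    - [[0.2,0,2,0,0,0],[0.2,0,5.5,0,0,0],[0.2,0,9.5,0,0,0],[0.2,0,13.5,0,0,0],[0.2,0,14.5,0,0,0],[0.2,0,14.5,0,0,0]]

```text
clock: 25.05
tcp_pos: [0.6322, -0.0771, 0.2736]
orientation: [0.002, 0.088, 0.996, 0.0]
wrist_force: [0.3, -0.7, -0.3]
finger_gap: 0.0001
```

Emit:
send_rows:
  deltas:
    - [[-1,2.5,0,0,0,0],[-3,6.5,1,0,0,0],[-5,10.5,2,0,0,0],[-7,14.5,2,0,0,0],[-9,18.5,2,0,0,0],[-11,22.5,2,0,0,0],[-13,26.5,2,0,0,0],[-15,30.5,2,0,0,0],[-17,34.5,2,0,0,0],[-17,36,2,0,0,0],[-17,36,2,0,0,0],[-17,36,2,0,0,0]]

```text
clock: 26.25
tcp_pos: [0.4611, 0.2826, 0.2895]
orientation: [-0.002, 0.088, 0.996, -0.0]
wrist_force: [0.3, 0.3, -0.1]
finger_gap: -0.0003
```

```bash
python3 - <<'E'
from h import *
s=get_state(); print(s['clock'],s['tcp_pos'],s['wrist_force'],abs(s['qvel']).max())
p=read_camera('scene'); save('c1.png',p)
p=read_camera('top'); save('c1t.png',p); im=p['img'][150:280,295:470]; cv2.imwrite('pics/c2t.png',cv2.resize(im,None,fx=4,fy=4,interpolation=cv2.INTER_CUBIC)[:,:,::-1])
E
```

```text
26.25 [0.46109059 0.2826365  0.28946632] [ 0.3072407   0.32101214 -0.07001554] 0.026410809171792143
```

View pics/c1.png

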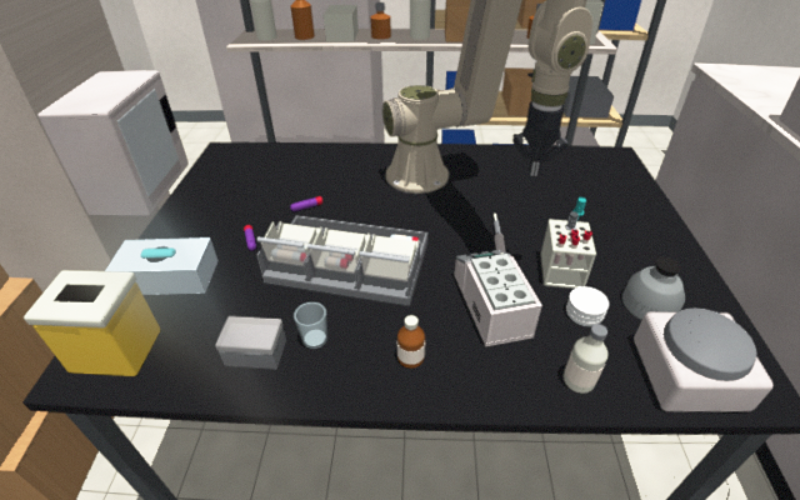

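View pics/c2t.png

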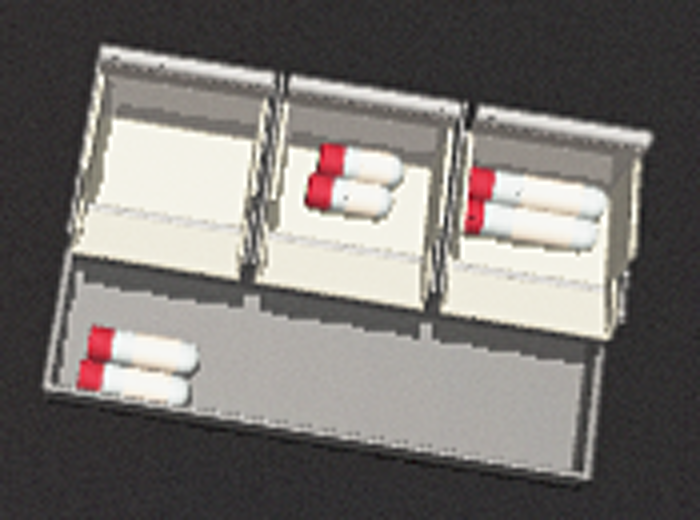

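View pics/c1t.png

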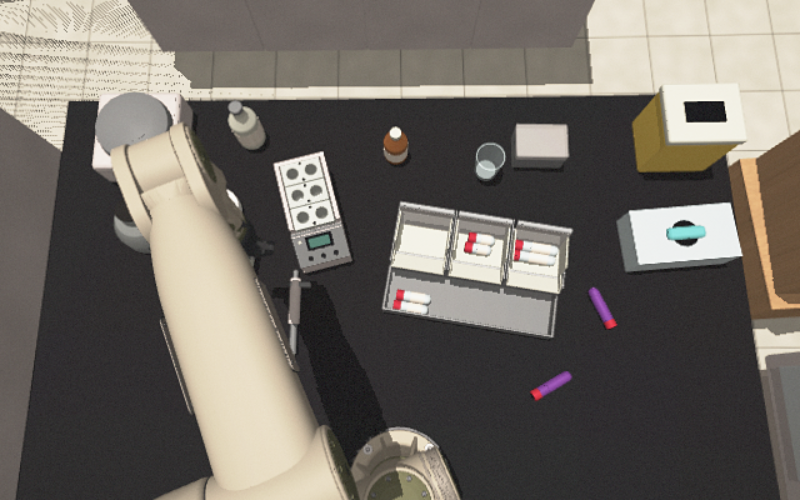

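The pictures show both middle tubes in the tray (crop (145,350) and (135,383)), the left bin empty and home, and the other two bins still loaded. The rod hangs in the rack at (574,218) in the scene picture, and the bystanders have not moved. Handing in.

```bash
python3 -c "
from workcell import *
print(hand_in())"
```

```text
the job is handed in; nothing more can be done
None
```

The job is done and handed in at about 26 s of the 64 s allowed.

- **Depth:** I stood the rod in the left well of the block next to the panel. It touched bottom with its tip about 52 mm above the bench, so the well is 66 mm deep. The collar's height in the depth image (about 163 mm, 162 expected) agreed.
- **Rod:** I hung it back in its rack hole. The collar is seated, the top is at about 168 mm, and it is upright.
- **Bin:** I drew the middle-tube bin (left, +y) forward until the wrist force rose to about 12 N and the bin stopped moving. It then swung back home.

**Last checks:** the final pictures show both middle tubes in the catch tray, that bin empty and home, and the other two bins still loaded. Everything else I could see is where it was. The arm stood clear and the wrist force was near zero.

**Limits of the checks:**
- At the stop the fingertips had ridden up about 3 mm on the bar, but they did not slip off.
- The arm hid the dishes and the rack in the last top view, so I checked those in the scene view only.
- No check failed or disagreed.

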